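Photograph the weld test bars under the stereo microscope

TASK

Pull the microscope's carriage clear of the head, lay every test bar on the bench crosswise over the carriage's two narrow rails, push the loaded carriage all the way home under the head, and with it there press the camera remote's button fully down. Then pull the carriage out again and put all the bars away on the sloping rack: side by side, flat on its bed, pointing up the slope, each with its lower end against the lip at the bottom. Leave the other things on the bench where they are.

Things in the scene. Friction and masses are not known exactly. Their poses are not given: they have to be found in the camera images.
- bar0: Plain aluminium test bar, 140 mm long, 24 x 24 mm square section, with a dark weld seam round its middle; about 0.22 kg. Origin at its centre, x along its length. All bars are alike and any of the four long faces may be up. Starts flat on the bench; absent in some runs.
- bar1: Plain aluminium test bar, 140 mm long, 24 x 24 mm square section, with a dark weld seam round its middle; about 0.22 kg. Origin at its centre, x along its length. All bars are alike and any of the four long faces may be up. Starts flat on the bench; absent in some runs.
- bar2: Plain aluminium test bar, 140 mm long, 24 x 24 mm square section, with a dark weld seam round its middle; about 0.22 kg. Origin at its centre, x along its length. All bars are alike and any of the four long faces may be up. Starts flat on the bench; absent in some runs.
- microscope: White stereo microscope, fixed. Origin on the bench, under the middle of the fully-out carriage; x along the slide, into the instrument, z up. Base slab 40 mm high, 200 mm wide, x from -120 to 450 mm. The head hangs over the slide: x 164 to 284 mm, 120 mm wide, underside 125 mm over the bench (165 at its rim), eyepieces to 355 mm. Bars on the rails pass under with 23 mm to spare.
- carriage (a joint): The carriage's slide, m: 0 = fully out (loading place, clear of the head), 0.224 = fully home under the head; moves along the microscope's x axis, about 2.5 N friction, stays where left.
- rails (a point): Point on the carriage midway between its two rails, level with their tops (78 mm over the bench), at mid-length. Axes as the microscope's: x along slide and rails, y across. Rails 8 mm wide at y = -38 and +38 mm, 22 mm high over the deck, usable x from -89 to +89 mm, 12 mm high end stops. Side plates at y = -88 and +88 mm stand 12 mm over the rail tops. Room for three bars crosswise 54 mm apart.
- grip (a point): Centre of the top of the carriage's upright black grip post, 16 mm thick along the slide, 30 mm wide across it, free for 60 mm below the top; the top is 116 mm over the bench. It stands 135 mm in front of the rails' middle (microscope -x).
- rack: Sloping rack, fixed, white with a grey bed; origin on the bench under its middle, x pointing from its low to its high side.
- bed: The rack's bed. Origin in the middle of its upper surface, 66 mm over the bench; x points up the slope (20 degrees), y across it, z square out of the bed. A 16 mm high lip runs round it: inner faces at x = -95 mm (bottom), x = +98 mm (top), y = -100 and +100 mm (sides). A bar against the bottom lip has its centre at x = -25 mm.
- release (a joint): Camera remote's push button, m: 0 = up, 0.006 = fully down; takes 5 N, springs back.
- release_top (a point): Centre of the top of that button (black, 32 mm across), which stands on a grey box 60 x 70 x 30 mm, fixed.
- eyepiece: Bystander: black spare eyepiece, 40 mm across, 60 mm high, standing; origin under its centre. Leave alone.
- jar: Bystander: sample jar, 56 mm across, 75 mm high; origin under its centre. Leave alone.
- dish: Bystander: shallow glass dish, 70 mm across; origin under its centre. Leave alone.
- weight: Bystander: cylindrical steel balance weight, 32 mm across, 45 mm high; origin under its centre. Leave alone.
- brush: Bystander: lens brush 150 mm long, lying along its x axis. Leave alone.
Mind the look-alikes: they are no part of the job. What is shaped like the part that bears release but purple is not meant. Leave any purple look-alike of the bar1 alone.

How it is judged (in metres and radians):
On the way, in this order (a step that is already met when the one before it is completed fails the run):
1. Every bar lies crosswise on both rails and the carriage is fully home under the head (z of bar0 in the frame of rails between 0.007 and 0.017 m and x of bar0 in the frame of rails between -0.088 and 0.088 m and y of bar0 in the frame of rails between -0.036 and 0.036 m and angle between the x axis of each of bar0, bar1, bar2 and the y axis of rails, either way round below 0.25 rad and z of bar1 in the frame of rails between 0.007 and 0.017 m and x of bar1 in the frame of rails between -0.088 and 0.088 m and y of bar1 in the frame of rails between -0.036 and 0.036 m and z of bar2 in the frame of rails between 0.007 and 0.017 m and x of bar2 in the frame of rails between -0.088 and 0.088 m and y of bar2 in the frame of rails between -0.036 and 0.036 m and value of joint carriage above 0.214 m), for 0.2 s.
2. The remote's button is pressed fully down while the bars lie so and the carriage is home (all of step 1 and value of joint release above 0.0045 m), for 0.05 s.
At the end, for the whole second after the job is handed in: Every bar present lies at rest flat on the rack's bed (centre 6 to 18 mm above it), within 0.2 rad of pointing up the slope, its lower end within 13 mm of the bottom lip, between the side lips; the carriage is out to within 20 mm (z of bar0 in the frame of bed between 0.006 and 0.018 m and x of each of bar0, bar1, bar2 in the frame of bed below -0.012 m and y of bar0 in the frame of bed between -0.095 and 0.095 m and angle between the x axis of each of bar0, bar1, bar2 and the x axis of bed, either way round below 0.2 rad and linear speed of each of bar0, bar1, bar2 below 0.02 m/s and z of bar1 in the frame of bed between 0.006 and 0.018 m and y of bar1 in the frame of bed between -0.095 and 0.095 m and z of bar2 in the frame of bed between 0.006 and 0.018 m and y of bar2 in the frame of bed between -0.095 and 0.095 m and value of joint carriage below 0.02 m); the robot touches nothing.
It fails at once if a bystander is moved more than 40 mm or tipped over (distance of any of eyepiece, jar, dish, weight, brush from where it was at the start of the episode above 0.04 m or angle between any of eyepiece, jar, dish, weight's own z axis and vertical above 0.6 rad).
Of bar0, bar1, bar2 only 2 to 3 are there at a start; the rules pass over those that are not, and their reading is None.
At some moment in a run one of bar0, bar1, bar2 may be knocked a few centimetres aside while the robot is not near it.
Once in a run the grip may slacken for a moment while it holds something.
It also fails if it takes over 210 s, if anything falls off the work surface, if the arm or the gripper's body presses on something with over 40 N, if the wrist force passes 120 N, or if a joint passes its speed limit or range.

ROBOT

A 6-joint arm with a two-finger parallel gripper is mounted at the origin on the work surface. World frame = base frame: x ahead of the robot, y to its left, z up, the work surface at z = 0. Lengths are in mm, angles in rad, forces in N, time in s.
With the tool pointing down it reaches from about 400 to 925 mm from the base axis. Payload 12.5 kg.
Tool frame: the origin (TCP) lies between the finger pads; the fingertips stand env.tip_extent ahead of it and the grasp point (between the pads) lies 11 mm behind it (env.tip_extent is the distance from the TCP to the fingertips, in mm); z points along the fingers, y is the line along which they close (so a half turn about z gives the same grasp; the last joint's range is limited). The gripper opens to 95 mm and grips with 3 to 60 N. Pads are 20 mm wide; open, the fingers measure 119 mm over their backs; the gripper's body (75 mm by 180 mm) begins 59 mm behind the grasp point.
Start: joints at [1.052, 0.491, 1.559, -0, 1.092, -0.106], TCP at [250.72, 572.525, 222.661] pointing down, gripper open.
Joint ranges: [-3.1, 3.1], [-0.84, 2.19], [0.05, 2.79], [-1.13, 4.28], [0.06, 2.93], [-2.69, 2.69]. Speed limits (rad/s): [2.22, 2.22, 2.79, 3.14, 3.14, 3.14].

INTERFACE

Orientations are given as [roll, pitch, yaw] about the fixed x, y, z axes, in that order (R = Rz(yaw) Ry(pitch) Rx(roll)).
In Python, from cell import env gives the robot as it stands.
- The arm moves only by the tool carry_out, never from a script. Its argument "motion" is a list of rows, each a list of 5 numbers: the shift along the tool's x, y, z in mm, then the turn about the tool's z in degrees, then the closure, from 0 (fully open) to 1 (shut). A call has 1 to 12 rows; each row shifts and turns the commanded pose from where the row before left it, along the tool's axes as they then stand; what a row does not reach is not made up. A row lasts 1/10 s, in which the tool goes at most 50 mm and 8.59 degrees, less where a joint would pass 70% of its speed; a pose out of reach is approached as far as the arm can. A call with a gripper value outside its range is refused whole. The fingers move at their own pace and stop on an object; the grip force is fixed at half the most. Time passes only in rows, so rows that do not move let the fingers close. It gives the time, the measured TCP pose, the force, the opening and the grip force at its end, in the units of the state.
- env.state(): the state, without advancing time (a new reading comes with each control period).
- env.read_camera(name): name is "scene" or "side" or "wrist"; returns a dict with "color" (420x560x3 uint8, red, green, blue), "K" (3x3 intrinsics, pixels), "R" (3x3) and "t" (3): a world point X has camera coordinates R X + t; the wrist camera has in their place "hand_eye" (4x4, takes a point from camera to tool coordinates, whose origin is the TCP and whose axes are the flange's). Camera axes: x right, y down, z forward; pixel columns grow to the right and rows downward; lengths in mm; the calibration is good to about 2 mm. A picture is of the moment at which its call begins: read the wrist's pose just before it. There is no depth.
- env.job_done(): hands the job in; it is judged then, once.
The state is a dict: "t": time; "joints": joint angles; "qvel": joint speeds; "tau": joint torques, N m; "eef_pos": TCP position; "tcp_rot": TCP orientation; "ft_force": force on the tool from outside, world axes, zero at the start; "moment": the same for the moment, N m; "opening": opening from 0.0 (shut) to 1.0 (fully open); "grip_force": force on a finger pad.
Only numpy, scipy, OpenCV 4.12 (cv2) and the standard library are available. Lean on these libraries where they do the work, as an engineer would, in place of code of your own. Each camera call takes 0.05 s, during which the arm holds its last target. There are 200 camera calls.

## Working session

There is one attempt and no reset: what is moved stays moved. The work goes in short steps, Python scripts to look and compute and a tool call to move; the robot and the scene stay as the last step left them, time stands still between calls to the robot, and variables do not carry over. Pictures are saved under pics/ and viewed, at most 14 in all, crops included, and the job is handed in when it is done.

Besides the shell and the picture viewer there is one more tool, called after "Emit:" as name(argument=value, ...) on one line, values as JSON. carry_out: Moves the arm, as the interface text tells. Its arguments: {"type":"object","properties":{"motion":{"type":"array"}},"required":["motion"]}

```bash
ls; mkdir -p pics; python3 - <<'E'
from cell import env
import cv2
print(env.state(), env.tip_extent)
for n in ("scene","side","wrist"):
    c=env.read_camera(n); cv2.imwrite(f"pics/{n}0.png",c["color"][:,:,::-1])
    print(n,{k:v for k,v in c.items() if k!="color"})
E
```

```text
pics
{'t': 0.0, 'joints': array([ 1.05241412e+00,  4.91576076e-01,  1.55948135e+00, -1.60559435e-05,
        1.09170074e+00, -1.05594325e-01]), 'qvel': array([ 0.00254209,  0.00110772, -0.00037462,  0.00048818, -0.00094825,
       -0.00121737]), 'tau': array([ 2.57435444e-03, -6.12654305e+01, -2.58176994e+01,  6.93764328e-02,
        4.82794200e-02, -5.27550833e-05]), 'eef_pos': array([250.58223815, 572.29356502, 222.04049939]), 'tcp_rot': array([-3.14043213e+00, -1.08682549e-04,  2.72881212e+00]), 'ft_force': array([-0.18491791,  0.19098205, -0.77825003]), 'moment': array([-0.02040664, -0.01548341, -0.01384502]), 'grip_force': 0.0, 'opening': 1.0015409126572117} 8.0
scene {'K': array([[520.75377675,   0.        , 281.37431785],
       [  0.        , 520.75377675, 214.25542234],
       [  0.        ,   0.        ,   1.        ]]), 'R': array([[ 0.18603243,  0.98253471, -0.00418095],
       [ 0.61602769, -0.11995114, -0.77853812],
       [-0.76544224,  0.14225776, -0.62758339]]), 't': array([-100.98097841, -244.20503574, 1615.78877082])}
side {'K': array([[539.67808845,   0.        , 271.50997736],
       [  0.        , 539.67808845, 210.13889492],
       [  0.        ,   0.        ,   1.        ]]), 'R': array([[ 0.98433722, -0.17559168,  0.01574176],
       [-0.1241559 , -0.75384085, -0.64522034],
       [ 0.12516211,  0.63315996, -0.76383435]]), 't': array([-531.79290287,  116.03073068, 1181.28379185])}
wrist {'K': array([[323.60051835,   0.        , 278.03743201],
       [  0.        , 323.60051835, 214.48760938],
       [  0.        ,   0.        ,   1.        ]]), 'hand_eye': array([[ 6.47431046e-04, -9.60861856e-01, -2.77027210e-01,
         7.76851818e+01],
       [ 9.99999635e-01,  7.76618235e-04, -3.56614893e-04,
        -1.13459680e+00],
       [ 5.57802031e-04, -2.77026878e-01,  9.60862008e-01,
        -1.60901904e+02],
       [ 0.00000000e+00,  0.00000000e+00,  0.00000000e+00,
         1.00000000e+00]])}
```

View pics/scene0.png

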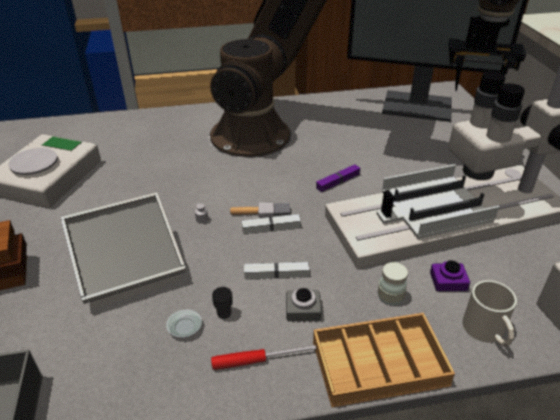

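View pics/side0.png

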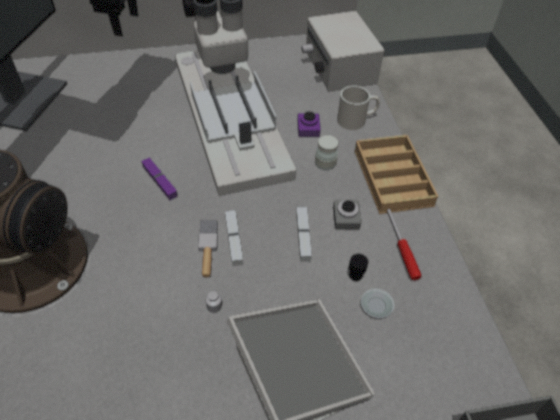

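The scene view shows two white bars with dark seams at (271,224) and (277,269). The purple bar at (338,177) is the decoy. The grey remote is at (303,303) and its purple decoy is at (450,275). The rack is at (122,245), and the carriage's black post is at (388,200). The side view agrees: bars at (234,236) and (304,232), remote at (347,212), post at (246,133). I don't see a third bar.

```bash
cat > h.py <<'E'
from cell import env
import numpy as np, cv2
from scipy.spatial.transform import Rotation as Ro
def cam(n):
    s=env.state(); c=env.read_camera(n)
    if n=="wrist":
        T=np.eye(4);T[:3,:3]=Ro.from_euler("xyz",s["tcp_rot"]).as_matrix();T[:3,3]=s["eef_pos"]
        M=np.linalg.inv(T@c["hand_eye"]); c["R"],c["t"]=M[:3,:3],M[:3,3]
    return c
def ray(c,p):
    d=c["R"].T@np.linalg.inv(c["K"])@[p[0],p[1],1]; return -c["R"].T@c["t"],d/np.linalg.norm(d)
def onz(c,p,z):
    o,d=ray(c,p); return o+d*(z-o[2])/d[2]
def tri(c1,p1,c2,p2):
    o1,d1=ray(c1,p1);o2,d2=ray(c2,p2)
    k=np.linalg.lstsq(np.c_[d1,-d2],o2-o1,rcond=None)[0]
    a,b=o1+k[0]*d1,o2+k[1]*d2
    return (a+b)/2,np.linalg.norm(a-b)
def proj(c,X):
    q=c["K"]@(c["R"]@np.array(X,float)+c["t"]); return q[:2]/q[2]
E
python3 - <<'E'
from h import *
np.set_printoptions(precision=1,suppress=True)
a,b=cam("scene"),cam("side")
A=cv2.cvtColor(a["color"],cv2.COLOR_RGB2BGR);B=cv2.cvtColor(b["color"],cv2.COLOR_RGB2BGR)
for nm,p,q in [("barA",(271,224),(234,236)),("barB",(277,269),(304,232)),("remote",(303,296),(347,207)),("post",(388,193),(246,124))]:
    print(nm,*tri(a,p,b,q))
print("rack",[tri(a,p,b,q)[0] for p,q in [((63,231),(274,418)),((82,297),(371,392)),((186,263),(321,303)),((162,197),(231,319))]])
ca=cv2.resize(A[150:310,230:560],None,fx=2.4,fy=2.4,interpolation=2)
cv2.imwrite("pics/crop1.png",ca)
cb=cv2.resize(B[40:280,140:380],None,fx=2.5,fy=2.5,interpolation=2)
cv2.imwrite("pics/crop2.png",cb)
E
```

```text
barA [451.7  -8.9  13.9] 1.9452131385895284
barB [609.6 -24.1  16.8] 4.999522756599107
remote [718.   10.4  42. ] 1.8420041360263544
post [518.8 249.4 117.6] 5.225884940371363
rack [array([ 467.5, -460.9,   88.6]), array([ 643.2, -421.6,   49.2]), array([ 594.5, -221.9,   50.7]), array([ 413.9, -259.2,  100.1])]
```

View pics/crop1.png

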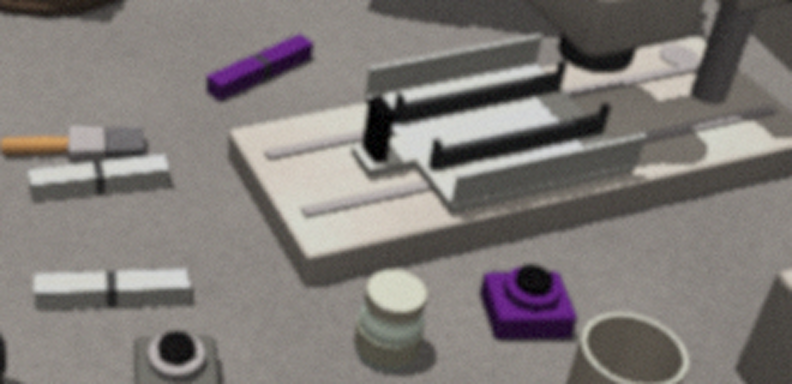

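View pics/crop2.png

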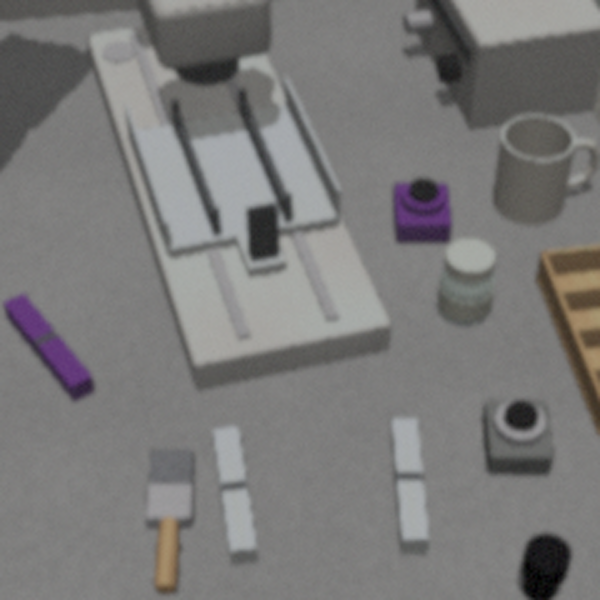

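The crops confirm the choices. The plain bars are at crop1 (100,177) and (112,288), and the grey remote is at crop1 (177,352). The purple bar at (260,65) and purple remote at (530,300) are decoys. The carriage is partly in, with its post at crop2 (262,232).

```bash
python3 - <<'E'
from h import *
np.set_printoptions(precision=1,suppress=True)
a,b=cam("scene"),cam("side")
S=lambda p:(230+p[0]/2.4-.3,150+p[1]/2.4-.3); D=lambda p:(140+p[0]/2.5-.3,40+p[1]/2.5-.3)
print("slab front", [onz(a,S(p),40) for p in [(232,140),(307,262)]],[onz(b,D(p),40) for p in [(197,368),(388,330)]])
print("slab backleft side view",onz(b,D((92,37)),40), "right edge scene",onz(a,S((792,142)),40))
print("post top", tri(a,S((377,98)),b,D((262,207))), onz(a,S((377,98)),116), onz(b,D((262,207)),116))
print("rails front end top", [onz(a,S(p),90) for p in [(401,95),(437,140)]],[onz(b,D(p),90) for p in [(216,212),(288,197)]])
print("remote",tri(a,S((177,346)),b,D((520,413))))
for c,nm in ((a,"scene"),(b,"side")):
    hsv=cv2.cvtColor(c["color"],cv2.COLOR_RGB2HSV)
    m=((hsv[...,2]>170)&(hsv[...,1]<60)).astype(np.uint8)*255 if nm=="scene" else ((hsv[...,2]>150)&(hsv[...,1]<60)).astype(np.uint8)*255
    cnt,_=cv2.findContours(m,cv2.RETR_EXTERNAL,cv2.CHAIN_APPROX_SIMPLE)
    for k in cnt:
        if 60<cv2.contourArea(k)<2500:
            r=cv2.minAreaRect(k); pts=np.array([onz(c,p,24)[:2] for p in cv2.boxPoints(r)])
            print(nm,np.array(r[0]),cv2.contourArea(k),pts.mean(0),pts.round().tolist())
E
```

```text
slab front [array([447.6, 129.6,  40. ]), array([633.2, 151.1,  40. ])] [array([433.4, 121.5,  40. ]), array([622.9, 141.7,  40. ])]
slab backleft side view [369.9 681.9  40. ] right edge scene [558.7 682.6  40. ]
post top (array([515.3, 247.6, 123.2]), np.float64(3.383238032408586)) [504.2 253.6 116. ] [516.6 253.4 116. ]
rails front end top [array([470.8, 293.9,  90. ]), array([545.9, 301.7,  90. ])] [array([473.8, 283.3,  90. ]), array([548.6, 294.6,  90. ])]
remote (array([718.8,  10.9,  48.9]), np.float64(2.1224289367218088))
scene [186.7 313.5] 66.0 [ 702.6 -220.9] [[691.0, -245.0], [695.0, -198.0], [714.0, -197.0], [710.0, -244.0]]
scene [132.4 282.3] 118.0 [ 594.8 -326.2] [[618.0, -430.0], [565.0, -224.0], [572.0, -222.0], [624.0, -428.0]]
scene [395. 271.] 296.0 [668.5 225.3] [[640.0, 208.0], [650.0, 260.0], [696.0, 242.0], [687.0, 192.0]]
scene [258.5 267. ] 203.0 [600.8 -61.5] [[583.0, -91.0], [595.0, -28.0], [619.0, -33.0], [607.0, -94.0]]
scene [293.5 266. ] 197.5 [612.2  13.8] [[594.0, -15.0], [606.0, 48.0], [630.0, 42.0], [618.0, -19.0]]
scene [255.  221.6] 137.5 [446.
[... 1776 characters left out ...]
.3  10.3] [[607.0, 43.0], [631.0, 42.0], [621.0, -22.0], [598.0, -21.0]]
side [328.  141.5] 168.0 [735.  251.1] [[717.0, 275.0], [764.0, 268.0], [753.0, 227.0], [707.0, 234.0]]
side [235.3 115.5] 715.0 [509.2 397. ] [[469.0, 485.0], [535.0, 508.0], [547.0, 307.0], [486.0, 289.0]]
side [256.1 101.8] 530.0 [574.6 448.1] [[543.0, 559.0], [589.0, 578.0], [604.0, 335.0], [562.0, 321.0]]
side [199.5  95.1] 1157.0 [418.7 513.2] [[358.0, 701.0], [413.0, 732.0], [476.0, 320.0], [428.0, 299.0]]
side [222.3  34.6] 317.0 [521.7 795.1] [[453.0, 824.0], [593.0, 845.0], [589.0, 765.0], [453.0, 746.0]]
side [345.6  33.6] 1968.5 [917.8 745.7] [[822.0, 852.0], [1059.0, 879.0], [1003.0, 635.0], [788.0, 616.0]]
```

```bash
cat >> h.py <<'E'
def plan(wps, start=None, g=0.0, step=40):
    """wps: (x,y,z,yaw_deg[,closure]); prints rows in whole mm/deg from the measured pose"""
    s=env.state(); p=np.array(s["eef_pos"]) if start is None else np.array(start[:3],float)
    yaw=np.degrees(s["tcp_rot"][2]) if start is None else start[3]
    print("from",p.round(1),round(yaw,1),"F",np.round(s["ft_force"],1),"open",round(s["opening"]*95,1),"t",round(s["t"],1))
    rows=[]
    for w in wps:
        if len(w)>4: g=w[4]
        tgt=np.array(w[:3],float)
        n=int(max(np.ceil(np.linalg.norm(tgt-p)/step),np.ceil(abs(w[3]-yaw)/8.5),1))
        for i in range(n,0,-1):
            d=(tgt-p)/i; c,sn=np.cos(np.radians(yaw)),np.sin(np.radians(yaw))
            r=[round(c*d[0]+sn*d[1]),round(sn*d[0]-c*d[1]),round(-d[2]),round(-(w[3]-yaw)/i,1),g]
            p=p+[c*r[0]+sn*r[1],sn*r[0]-c*r[1],-r[2]]; yaw-=r[3]; rows.append(r)
    for k in range(0,len(rows),12): print(str(rows[k:k+12]).replace(" ",""))
    print("end",p.round(1),round(yaw,1))
def st():
    s=env.state(); print("pos",s["eef_pos"].round(1),"yaw",round(np.degrees(s["tcp_rot"][2]),1),"F",s["ft_force"].round(1),"open mm",round(s["opening"]*95,1),"grip",round(s["grip_force"],1),"t",round(s["t"],1),"j6",round(s["joints"][5],2))
E
python3 - <<'E'
from h import *
plan([(330,300,222,100),(500,250,235,6.4)])
E
```

```text
from [250.7 572.5 222.5] 156.3 F [-0.8  0.8  0.2] open 94.9 t 0.3
[[-23,-27,0,np.float64(7.0),0.0],[-26,-24,0,np.float64(7.0),0.0],[-29,-21,0,np.float64(7.1),0.0],[-31,-17,0,np.float64(7.0),0.0],[-33,-14,0,np.float64(7.1),0.0],[-34,-9,0,np.float64(7.0),0.0],[-35,-5,0,np.float64(7.1),0.0],[-35,-1,1,np.float64(7.0),0.0],[-7,13,-1,np.float64(7.8),0.0],[-5,14,-1,np.float64(7.8),0.0],[-3,15,-1,np.float64(7.8),0.0],[-1,15,-1,np.float64(7.8),0.0]]
[[1,15,-1,np.float64(7.8),0.0],[3,14,-1,np.float64(7.8),0.0],[5,14,-1,np.float64(7.8),0.0],[7,13,-1,np.float64(7.8),0.0],[9,12,-1,np.float64(7.8),0.0],[10,10,-1,np.float64(7.8),0.0],[12,9,-2,np.float64(7.8),0.0],[13,7,-1,np.float64(7.8),0.0]]
end [500.2 250.1 234.5] 6.4
```

Emit:
carry_out(motion=[[-23,-27,0,7,0],[-26,-24,0,7,0],[-29,-21,0,7,0],[-31,-17,0,7,0],[-33,-14,0,7,0],[-34,-9,0,7,0],[-35,-5,0,7,0],[-35,-1,1,7,0],[-7,13,-1,7.8,0],[-5,14,-1,7.8,0],[-3,15,-1,7.8,0],[-1,15,-1,7.8,0]])

```text
t: 1.55
eef_pos: [388.1, 282.5, 225.8]
tcp_rot: [3.141, -0.0, 1.201]
ft_force: [0.7, 1.0, -0.1]
opening: 1.001
grip_force: 0.0
```

Emit:
carry_out(motion=[[1,15,-1,7.8,0],[3,14,-1,7.8,0],[5,14,-1,7.8,0],[7,13,-1,7.8,0],[9,12,-1,7.8,0],[10,10,-1,7.8,0],[12,9,-2,7.8,0],[13,7,-1,7.8,0],[0,0,0,0,0],[0,0,0,0,0]])

```text
t: 2.55
eef_pos: [500.6, 251.1, 234.4]
tcp_rot: [-3.142, 0.001, 0.121]
ft_force: [-1.2, -0.3, 1.0]
opening: 1.003
grip_force: 0.0
```

```bash
sed -i 's/round(-(w\[3\]-yaw)\/i,1)/float(round(-(w[3]-yaw)\/i,1))/' h.py; python3 - <<'E'
from h import *
st(); c=cam("wrist"); np.savez("pics/w1.npz",**c)
cv2.imwrite("pics/w1.png",c["color"][:,:,::-1])
print(proj(c,[512,252,116]))
E
```

```text
pos [500.6 251.1 234.4] yaw 7.0 F [-1.2 -0.3  1. ] open mm 95.3 grip 0.0 t 2.5 j6 1.8
[277.02201471 199.26318876]
```

View pics/w1.png

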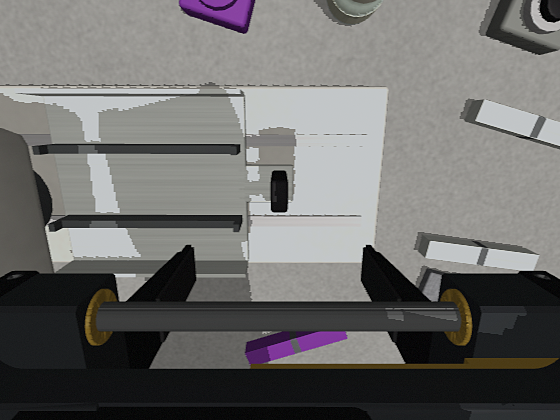

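The wrist view shows the post top at about (279,194), the slab's front corners at (388,88) and (375,262), and the rails along rows 150 and 222. Bar A is at (482,250), bar B at (530,125), and the remote at (525,25).

```bash
python3 - <<'E'
from h import *
np.set_printoptions(precision=1,suppress=True)
c=dict(np.load("pics/w1.npz"))
g=cv2.cvtColor(c["color"],cv2.COLOR_RGB2GRAY)
m=(g[160:220,260:300]<45).astype(np.uint8); ys,xs=np.nonzero(m); print("post px",260+xs.min(),260+xs.max(),160+ys.min(),160+ys.max())
print("post",onz(c,(279,194),116))
f=[onz(c,p,40) for p in [(388,88),(375,262)]]; print("front corners",f,np.linalg.norm(f[0]-f[1]), (f[0]+f[1])/2)
d=(f[0]-f[1])[:2]; print("slide yaw from front",np.degrees(np.arctan2(d[1],d[0]))+90)
for p in [(240,146),(240,153),(36,146),(36,153),(240,219),(50,219)]: print("rail",p,onz(c,p,78))
E
```

```text
post px 271 287 171 211
post [516.9 250.8 116. ]
front corners [array([624.3, 151.1,  40. ]), array([431.8, 124.6,  40. ])] 194.24739979500188 [528.1 137.8  40. ]
slide yaw from front 97.81921318462803
rail (240, 146) [550.9 292.7  78. ]
rail (240, 153) [544.2 292.1  78. ]
rail (36, 146) [527.  487.3  78. ]
rail (36, 153) [520.3 487.9  78. ]
rail (240, 219) [477.8 286.1  78. ]
rail (50, 219) [454.1 479.3  78. ]
```

```bash
python3 - <<'E'
from h import *
plan([(517,251,150,7),(517,251,90,7)],step=30)
E
```

```text
from [500.3 251.2 234.5] 7.0 F [-0.8  0.5  0.3] open 94.9 t 2.6
[[5,1,28,-0.0,0.0],[6,1,28,-0.0,0.0],[5,0,28,-0.0,0.0],[0,0,20,-0.0,0.0],[0,0,20,-0.0,0.0],[0,0,20,-0.0,0.0]]
end [516.5 251.2  90.5] 7.0
```

Emit:
carry_out(motion=[[5,1,28,0,0],[6,0,28,0,0],[6,0,28,0,0],[0,0,20,0,0],[0,0,20,0,0],[0,0,20,0,0],[0,0,0,0,1],[0,0,0,0,1],[0,0,0,0,1],[0,0,0,0,1],[0,0,0,0,1],[0,0,0,0,1]])

```text
t: 3.8
eef_pos: [518.1, 252.3, 91.1]
tcp_rot: [-3.141, -0.001, 0.118]
ft_force: [0.0, -0.2, 0.5]
opening: 0.553
grip_force: 0.0
```

Emit:
carry_out(motion=[[0,0,0,0,1],[0,5,0,0,1],[0,12,0,0,1],[0,12,0,0,1],[0,12,0,0,1],[0,12,0,0,1],[0,12,0,0,1],[0,12,0,0,1],[0,12,0,0,1],[0,12,0,0,1],[0,12,0,0,1],[0,6,0,0,1]])

```text
t: 5.0
eef_pos: [532.3, 132.8, 90.7]
tcp_rot: [3.142, -0.0, 0.117]
ft_force: [2.5, 4.0, -2.0]
opening: 0.168
grip_force: 30.0
```

```bash
python3 - <<'E'
from h import *
st()
E
```

```text
pos [532.3 132.8  90.7] yaw 6.7 F [ 2.5  4.  -2. ] open mm 15.9 grip 30.0 t 5.0 j6 1.58
```

Emit:
carry_out(motion=[[0,5,0,0,1],[0,4,0,0,1],[0,3,0,0,1],[0,2,0,0,1],[0,0,0,0,1],[0,0,0,0,1]])

```text
t: 5.6
eef_pos: [533.3, 124.4, 90.6]
tcp_rot: [-3.136, -0.001, 0.117]
ft_force: [0.8, 39.4, -3.5]
opening: 0.165
grip_force: 30.0
```

Emit:
carry_out(motion=[[0,-3,0,0,0],[0,0,0,0,0],[0,0,0,0,0],[0,0,0,0,0],[0,0,0,0,0],[0,0,-20,0,0],[0,0,-35,0,0],[0,0,-40,0,0],[0,0,-40,0,0],[0,0,-35,0,0]])

```text
t: 6.6
eef_pos: [533.2, 122.8, 262.8]
tcp_rot: [3.142, -0.001, 0.117]
ft_force: [0.4, 0.3, -0.2]
opening: 0.95
grip_force: 0.0
```

```bash
python3 - <<'E'
from h import *
plan([(525,-40,260,88)],step=25)
E
```

```text
from [533.2 122.8 262.8] 6.7 F [ 0.4  0.3 -0.2] open 90.2 t 6.6
[[-3,16,0,-8.1,0.0],[-5,16,0,-8.1,0.0],[-7,15,0,-8.1,0.0],[-9,13,0,-8.1,0.0],[-11,12,0,-8.1,0.0],[-12,10,1,-8.2,0.0],[-14,9,0,-8.1,0.0],[-15,7,1,-8.2,0.0],[-16,4,0,-8.1,0.0],[-16,2,1,-8.2,0.0]]
end [524.9 -40.1 259.8] 88.0
```

Emit:
carry_out(motion=[[-3,16,0,-8.1,0],[-5,16,0,-8.1,0],[-7,15,0,-8.1,0],[-9,13,0,-8.1,0],[-11,12,0,-8.1,0],[-12,10,1,-8.2,0],[-14,9,0,-8.1,0],[-15,7,1,-8.2,0],[-16,4,0,-8.1,0],[-16,2,1,-8.2,0],[0,0,0,0,0],[0,0,0,0,0]])

```text
t: 7.8
eef_pos: [525.0, -40.0, 257.6]
tcp_rot: [-3.142, -0.0, 1.532]
ft_force: [-0.7, 0.5, -0.0]
opening: 1.0
grip_force: 0.0
```

```bash
python3 - <<'E'
from h import *
st(); c=cam("wrist"); np.savez("pics/w2.npz",**c)
cv2.imwrite("pics/w2.png",c["color"][:,:,::-1])
b=cam("side"); cv2.imwrite("pics/side2.png",b["color"][:,:,::-1]); np.savez("pics/s2.npz",**b)
E
```

```text
pos [525.  -40.  257.6] yaw 87.8 F [-0.7  0.5 -0. ] open mm 95.0 grip 0.0 t 7.8 j6 -0.16
```

View pics/w2.png

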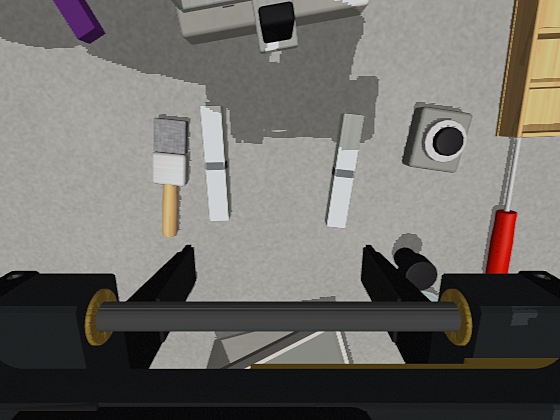

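The wrist view shows bar A from (213,107) to (219,220) and bar B from (352,114) to (338,226). The brush is at (170,175), the remote's button at (449,141), and the eyepiece at (415,265).

```bash
python3 - <<'E'
from h import *
np.set_printoptions(precision=1,suppress=True)
c=dict(np.load("pics/w2.npz"))
for nm,p,q in [("A",(213,107),(219,220)),("B",(352,114),(338,226))]:
    P,Q=onz(c,p,24),onz(c,q,24); d=P-Q; print(nm,(P+Q)/2,np.linalg.norm(d),np.degrees(np.arctan2(d[1],d[0])))
print("seams",onz(c,(216,165),24),onz(c,(344,173),24))
print("brush right edge",onz(c,(188,150),8),"button",onz(c,(449,141),45), "post top now",onz(c,(277,22),116))
E
```

```text
A [450.7 -13.   24. ] 136.86422632126767 87.8240319045202
B [607.1 -26.8  24. ] 137.47053872698896 83.9528744766221
seams [450.7 -11.5  24. ] [606.3 -27.2  24. ]
brush right edge [414.3   6.5   8. ] button [719.7   8.   45. ] post top now [530.1 115.9 116. ]
```

```bash
python3 - <<'E'
from h import *
plan([(452,-12,60,88,.58),(452,-12,12,88,.58)],step=38)
plan([(452,-12,180,88),(513,288,180,7)],start=(452,-12,12,88),g=1,step=35)
E
```

```text
from [525.1 -39.4 257.6] 87.9 F [ 0.2 -0.8 -0.4] open 95.1 t 7.9
[[4,-12,33,-0.0,0.58],[4,-12,33,-0.0,0.58],[4,-13,33,-0.0,0.58],[4,-12,33,-0.0,0.58],[4,-13,33,-0.1,0.58],[5,-12,33,-0.0,0.58],[0,0,24,-0.0,0.58],[0,0,24,-0.0,0.58]]
end [452.  -11.7  11.6] 88.0
from [452. -12.  12.] 88 F [ 0.2 -0.8 -0.4] open 95.1 t 7.9
[[0,0,-34,0.0,1],[0,0,-34,-0.0,1],[0,0,-33,-0.0,1],[0,0,-34,-0.0,1],[0,0,-33,-0.0,1],[30,5,0,8.1,1],[31,1,0,8.1,1],[30,-4,0,8.1,1],[30,-8,0,8.1,1],[28,-12,0,8.1,1],[26,-16,0,8.1,1],[24,-19,0,8.1,1]]
[[21,-22,0,8.1,1],[17,-25,0,8.1,1],[14,-28,0,8.1,1]]
end [512.8 288.2 180. ] 7.0
```

Emit:
carry_out(motion=[[4,-12,33,0,0.58],[4,-12,33,0,0.58],[4,-13,33,0,0.58],[4,-12,33,0,0.58],[4,-13,33,0,0.58],[5,-12,33,0,0.58],[0,0,24,0,0.58],[0,0,24,0,0.58],[0,0,0,0,0.58],[0,0,0,0,1],[0,0,0,0,1],[0,0,0,0,1]])

```text
t: 9.1
eef_pos: [452.1, -12.1, 12.1]
tcp_rot: [3.141, 0.0, 1.536]
ft_force: [0.4, 0.6, -3.1]
opening: 0.25
grip_force: 30.0
```

Emit:
carry_out(motion=[[0,0,0,0,1],[0,0,0,0,1],[0,0,0,0,1],[0,0,-10,0,1],[0,0,-28,0,1]])

```text
t: 9.6
eef_pos: [451.1, -12.2, 49.1]
tcp_rot: [-3.138, -0.001, 1.537]
ft_force: [0.2, -0.3, -2.2]
opening: 0.251
grip_force: 30.0
```

Emit:
carry_out(motion=[[0,0,-33,0,1],[0,0,-33,0,1],[0,0,-33,0,1],[0,0,-32,0,1],[30,5,0,8.1,1],[31,1,0,8.1,1],[30,-4,0,8.1,1],[30,-8,0,8.1,1],[28,-12,0,8.1,1],[26,-16,0,8.1,1],[24,-19,0,8.1,1],[21,-22,0,8.1,1]])

```text
t: 10.8
eef_pos: [500.4, 228.7, 181.2]
tcp_rot: [3.142, 0.0, 0.4]
ft_force: [1.2, -0.0, -2.1]
opening: 0.247
grip_force: 30.0
```

Emit:
carry_out(motion=[[17,-25,0,8.1,1],[14,-28,0,8.1,1],[0,0,0,0,1],[0,0,0,0,1]])

```text
t: 11.2
eef_pos: [512.0, 288.1, 180.7]
tcp_rot: [3.141, 0.001, 0.126]
ft_force: [-1.0, -0.5, -1.2]
opening: 0.249
grip_force: 30.0
```

```bash
python3 - <<'E'
from h import *
st(); c=cam("wrist"); np.savez("pics/w3.npz",**c)
cv2.imwrite("pics/w3.png",c["color"][:,:,::-1])
E
```

```text
pos [512.  288.1 180.7] yaw 7.2 F [-1.  -0.5 -1.2] open mm 23.6 grip 30.0 t 11.2 j6 1.85
```

View pics/w3.png

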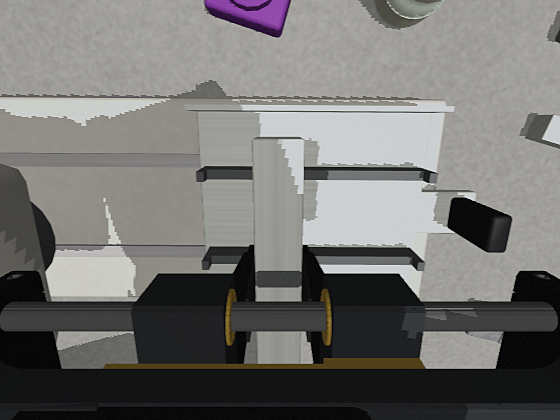

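The wrist view shows the held bar at column 278. The far rail runs from (205,172) to (430,175), and the near rail from (210,252) to (418,252).

```bash
python3 - <<'E'
from h import *
np.set_printoptions(precision=1,suppress=True)
c=dict(np.load("pics/w3.npz"))
P={}
for p in [(200,173),(437,175),(206,252),(422,254)]:
    P[p]=onz(c,p,84); print(p,P[p],onz(c,p,78))
print("mean",sum(P.values())/4)
for x in (0,):
    for o in ((516,258),):
        u=np.array([-.122,.9925]);v=np.array([.9925,.122])
        for a in (-89,89):
            for l in (-38,38): print(a,l,proj(c,[*(np.array(o)+a*u-l*v),78]))
E
```

```text
(200, 173) [542.2 353.3  84. ] [541.1 354.6  78. ]
(437, 175) [564.5 165.   84. ] [563.9 161.9  78. ]
(206, 252) [474.9 344.1  84. ] [472.2 345.2  78. ]
(422, 254) [496.3 159.9  84. ] [494.2 156.7  78. ]
mean [519.5 255.6  84. ]
-89 -38 [422.4 172.3]
-89 38 [411.4 258.1]
89 -38 [204.6 171.5]
89 38 [209.7 257.5]
```

Emit:
carry_out(motion=[[2,0,20,0,1],[0,0,30,0,1],[0,0,25,0,1],[0,0,12,0,1],[0,0,4,0,1],[0,0,0,0,1]])

```text
t: 11.85
eef_pos: [514.7, 287.7, 90.6]
tcp_rot: [-3.141, -0.0, 0.123]
ft_force: [0.7, 0.3, -2.3]
opening: 0.25
grip_force: 30.0
```

Emit:
carry_out(motion=[[0,0,0,0,0.5],[0,0,0,0,0.5],[0,0,0,0,0.5],[0,0,0,0,0.5],[0,0,-15,0,0.5],[0,0,-35,0,0.5],[0,0,-45,0,0.5],[0,0,-45,0,0.5],[0,0,-30,0,0.5]])

```text
t: 12.75
eef_pos: [514.9, 288.3, 263.0]
tcp_rot: [-3.141, -0.003, 0.123]
ft_force: [0.1, 0.7, 0.2]
opening: 0.496
grip_force: 0.0
```

```bash
python3 - <<'E'
from h import *
plan([(607,-26,150,83,.5)],step=35)
plan([(607,-26,60,83,.5),(607,-26,12,83,.5)],start=(607,-26,150,83),step=35)
E
```

```text
from [514.9 288.3 263. ] 7.1 F [0.1 0.7 0.2] open 47.2 t 12.8
[[5,32,11,-7.6,0.5],[1,33,11,-7.6,0.5],[-3,33,11,-7.6,0.5],[-8,32,11,-7.6,0.5],[-12,30,11,-7.6,0.5],[-16,29,12,-7.6,0.5],[-19,26,11,-7.6,0.5],[-23,24,12,-7.6,0.5],[-25,20,11,-7.6,0.5],[-28,17,12,-7.5,0.5]]
end [606.8 -25.6 150. ] 83.0
from [607. -26. 150.] 83 F [0.1 0.7 0.2] open 47.2 t 12.8
[[0,0,30,0.0,0.5],[0,0,30,-0.0,0.5],[0,0,30,-0.0,0.5],[0,0,24,-0.0,0.5],[0,0,24,-0.0,0.5]]
end [607. -26.  12.] 83.0
```

Emit:
carry_out(motion=[[5,32,11,-7.6,0.5],[1,33,11,-7.6,0.5],[-3,33,11,-7.6,0.5],[-8,32,11,-7.6,0.5],[-12,30,11,-7.6,0.5],[-16,29,12,-7.6,0.5],[-19,26,11,-7.6,0.5],[-23,24,12,-7.6,0.5],[-25,20,11,-7.6,0.5],[-28,17,12,-7.5,0.5],[0,0,0,0,0.5],[0,0,0,0,0.5]])

```text
t: 13.95
eef_pos: [606.4, -26.2, 146.4]
tcp_rot: [-3.141, -0.0, 1.445]
ft_force: [0.8, 0.6, -0.1]
opening: 0.499
grip_force: 0.0
```

```bash
cat >> h.py <<'E'
def bars(n,z=24,lo=150,amin=100,amax=3000,roi=None):
    c=cam(n); hsv=cv2.cvtColor(c["color"],cv2.COLOR_RGB2HSV)
    m=((hsv[...,2]>lo)&(hsv[...,1]<60)).astype(np.uint8)*255
    for k in cv2.findContours(m,cv2.RETR_EXTERNAL,cv2.CHAIN_APPROX_SIMPLE)[0]:
        if amin<cv2.contourArea(k)<amax:
            r=cv2.minAreaRect(k); P=np.array([onz(c,p,z)[:2] for p in cv2.boxPoints(r)]); ctr=P.mean(0)
            if roi and not(roi[0]<ctr[0]<roi[1] and roi[2]<ctr[1]<roi[3]): continue
            e=[P[1]-P[0],P[2]-P[1]]; L=[np.linalg.norm(v) for v in e]; v=e[int(np.argmax(L))]
            print(n,"px",np.round(r[0]),"at",ctr.round(1),"size",np.round(L,0),"yaw",round(np.degrees(np.arctan2(v[1],v[0]))%180,1))
E
python3 - <<'E'
from h import *
st(); R=(550,680,-130,80)
bars("side",roi=R); bars("scene",lo=170,roi=R); bars("wrist",z=24,amax=20000,roi=R)
E
```

```text
pos [606.4 -26.2 146.4] yaw 82.8 F [ 0.8  0.6 -0.1] open mm 47.4 grip 0.0 t 13.9 j6 -0.03
side px [305. 243.] at [604.3 -63.8] size [26. 66.] yaw 81.0
scene px [258. 267.] at [600.6 -62.6] size [66. 25.] yaw 79.0
wrist px [355. 133.] at [679.5  33.7] size [31.  8.] yaw 83.5
```

Emit:
carry_out(motion=[[0,0,35,0,0.5],[0,0,35,0,0.5],[0,0,35,0,0.5],[0,0,20,0,0.5],[0,0,9,0,0.5],[0,0,0,0,0.5],[0,0,0,0,1],[0,0,0,0,1],[0,0,0,0,1],[0,0,0,0,1],[0,0,0,0,1],[0,0,-10,0,1]])

```text
t: 15.3
eef_pos: [605.9, -25.8, 22.3]
tcp_rot: [-3.14, -0.0, 1.448]
ft_force: [-0.4, 0.0, -2.1]
opening: 0.252
grip_force: 29.9
```

```bash
python3 - <<'E'
from h import *
st()
s=env.state(); p=s["eef_pos"]
plan([(p[0],p[1],185,83),(522,210,185,7),(522,210,120,7),(522,210,91,7)],g=1,step=35)
E
```

```text
pos [605.9 -25.8  22.3] yaw 82.9 F [-0.4  0.  -2.1] open mm 23.9 grip 29.9 t 15.3 j6 -0.03
from [605.9 -25.8  22.3] 82.9 F [-0.4  0.  -2.1] open 23.9 t 15.3
[[0,0,-33,-0.0,1],[0,0,-32,-0.0,1],[0,0,-33,-0.0,1],[0,0,-32,-0.0,1],[0,0,-33,-0.1,1],[25,-12,0,8.4,1],[23,-16,0,8.5,1],[20,-19,0,8.4,1],[17,-22,0,8.5,1],[14,-24,0,8.4,1],[10,-26,0,8.5,1],[6,-27,0,8.4,1]]
[[2,-28,0,8.5,1],[-2,-28,0,8.4,1],[0,0,33,0.0,1],[0,0,32,0.0,1],[0,0,29,0.0,1]]
end [522.1 210.4  91.3] 7.0
```

Emit:
carry_out(motion=[[0,0,-33,0,1],[0,0,-32,0,1],[0,0,-33,0,1],[0,0,-32,0,1],[0,0,-33,0,1],[25,-12,0,8.4,1],[23,-16,0,8.5,1],[20,-19,0,8.4,1],[17,-22,0,8.5,1],[14,-24,0,8.4,1],[10,-26,0,8.5,1],[6,-27,0,8.4,1]])

```text
t: 16.5
eef_pos: [541.2, 158.5, 186.2]
tcp_rot: [-3.142, -0.0, 0.41]
ft_force: [-0.6, 0.5, -2.0]
opening: 0.252
grip_force: 29.9
```

Emit:
carry_out(motion=[[2,-28,0,8.5,1],[-2,-28,0,8.4,1],[0,0,0,0,1],[0,0,0,0,1]])

```text
t: 16.9
eef_pos: [522.8, 210.7, 186.0]
tcp_rot: [3.142, -0.0, 0.125]
ft_force: [0.3, -0.8, -1.0]
opening: 0.249
grip_force: 30.0
```

```bash
python3 - <<'E'
from h import *
st()
plan([(523,210,120,7),(523,210,91,7)],g=1,step=35)
E
```

```text
pos [522.8 210.7 186. ] yaw 7.2 F [ 0.3 -0.8 -1. ] open mm 23.7 grip 30.0 t 16.9 j6 1.71
from [522.8 210.7 186. ] 7.2 F [ 0.3 -0.8 -1. ] open 23.7 t 16.9
[[0,0,33,0.1,1],[0,1,33,0.1,1],[0,0,29,-0.0,1]]
end [523.  209.7  91. ] 7.0
```

Emit:
carry_out(motion=[[0,0,33,0,1],[0,0,33,0,1],[0,0,22,0,1],[0,0,7,0,1],[0,0,0,0,1],[0,0,0,0,0.5],[0,0,0,0,0.5],[0,0,0,0,0.5],[0,0,0,0,0.5],[0,0,-15,0,0.5],[0,0,-35,0,0.5],[0,0,-40,0,0.5]])

```text
t: 18.1
eef_pos: [522.5, 210.3, 180.9]
tcp_rot: [3.141, 0.002, 0.122]
ft_force: [0.3, 0.2, 0.2]
opening: 0.498
grip_force: 0.0
```

Emit:
carry_out(motion=[[0,0,-40,0,1],[0,20,-30,0,1],[0,20,0,0,1],[0,0,0,0,1],[0,0,0,0,1]])

```text
t: 18.6
eef_pos: [527.7, 170.8, 250.4]
tcp_rot: [-3.141, 0.0, 0.12]
ft_force: [-0.8, 0.7, 0.4]
opening: 0.135
grip_force: 0.0
```

```bash
python3 - <<'E'
from h import *
st(); c=cam("wrist"); np.savez("pics/w4.npz",**c)
cv2.imwrite("pics/w4.png",c["color"][:,:,::-1])
E
```

```text
pos [527.7 170.8 250.4] yaw 6.9 F [-0.8  0.7  0.4] open mm 12.8 grip 0.0 t 18.6 j6 1.64
```

View pics/w4.png

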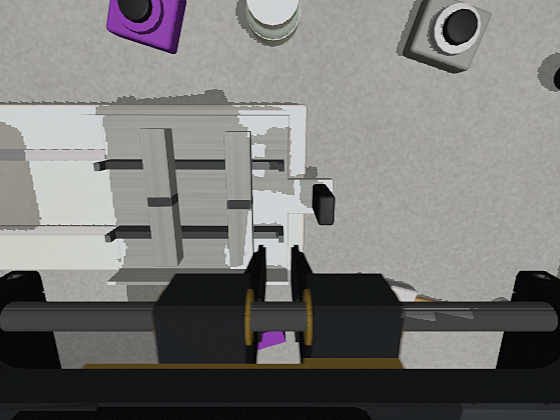

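The wrist view shows both bars lying across both rails, with seams at (162,202) and (239,204) and ends inside the side plates. The post top is at (323,208).

```bash
python3 - <<'E'
from h import *
c=dict(np.load("pics/w4.npz")); print("post",onz(c,(323,208),116),"button",onz(c,(461,27),45))
for n,p,q in (("A",(156,130),(170,265)),("B",(237,131),(239,265))): print(n,onz(c,p,102),onz(c,q,102))
plan([(539,75,250,246),(539,75,94,246)],g=1)
E
```

```text
post [532.19918066 127.10289105 116.        ] button [718.24097152   6.44381889  45.        ]
A [583.84682973 289.87409605 102.        ] [448.77461044 273.08983246 102.        ]
B [592.0052459  215.42631943 102.        ] [457.44805419 201.74239843 102.        ]
from [527.7 171.1 250.1] 6.9 F [-0.2 -0.3 -0.1] open 9.0 t 18.6
[[0,3,0,-8.2,1],[0,3,0,-8.2,1],[-1,3,0,-8.2,1],[-1,3,0,-8.2,1],[-2,3,0,-8.3,1],[-2,3,0,-8.2,1],[-3,2,0,-8.3,1],[-3,2,0,-8.2,1],[-3,1,0,-8.3,1],[-3,1,0,-8.2,1],[-3,0,0,-8.3,1],[-3,0,0,-8.2,1]]
[[-3,-1,0,-8.3,1],[-3,-1,0,-8.2,1],[-3,-1,0,-8.3,1],[-3,-2,0,-8.2,1],[-3,-2,0,-8.3,1],[-2,-3,0,-8.2,1],[-2,-3,0,-8.3,1],[-1,-3,0,-8.2,1],[-1,-3,0,-8.3,1],[0,-3,0,-8.2,1],[0,-4,0,-8.3,1],[1,-3,0,-8.2,1]]
[[1,-3,0,-8.3,1],[2,-3,0,-8.2,1],[2,-3,0,-8.3,1],[2,-3,0,-8.2,1],[3,-3,0,-8.3,1],[0,0,39,0.0,1],[0,0,39,0.0,1],[0,0,39,0.0,1],[0,0,39,0.0,1]]
end [539.2  74.6  94.1] 246.0
```

Emit:
carry_out(motion=[[0,3,0,-8.2,1],[0,3,0,-8.2,1],[-1,3,0,-8.2,1],[-1,3,0,-8.2,1],[-2,3,0,-8.3,1],[-2,3,0,-8.2,1],[-3,2,0,-8.3,1],[-3,2,0,-8.2,1],[-3,1,0,-8.3,1],[-3,1,0,-8.2,1],[-3,0,0,-8.3,1],[-3,0,0,-8.2,1]])

```text
t: 19.85
eef_pos: [532.5, 132.9, 249.9]
tcp_rot: [-3.14, -0.0, 1.852]
ft_force: [-0.7, 0.4, 0.1]
opening: 0.002
grip_force: 0.0
```

Emit:
carry_out(motion=[[-3,-1,0,-8.3,1],[-3,-1,0,-8.2,1],[-3,-1,0,-8.3,1],[-3,-2,0,-8.2,1],[-3,-2,0,-8.3,1],[-2,-3,0,-8.2,1],[-2,-3,0,-8.3,1],[-1,-3,0,-8.2,1],[-1,-3,0,-8.3,1],[0,-3,0,-8.2,1],[0,-4,0,-8.3,1],[1,-3,0,-8.2,1]])

```text
t: 21.05
eef_pos: [536.7, 92.8, 249.9]
tcp_rot: [3.141, -0.001, -2.703]
ft_force: [-0.6, -0.2, 0.1]
opening: 0.003
grip_force: 0.0
```

Emit:
carry_out(motion=[[1,-3,0,-8.3,1],[2,-3,0,-8.2,1],[2,-3,0,-8.3,1],[2,-3,0,-8.2,1],[3,-3,0,-8.3,1],[0,0,0,0,1]])

```text
t: 21.65
eef_pos: [539.2, 79.7, 249.9]
tcp_rot: [-3.139, -0.007, -1.997]
ft_force: [0.2, -0.6, -0.4]
opening: 0.004
grip_force: 0.0
```

```bash
python3 - <<'E'
from h import *
st()
plan([(538,80,150,246),(538,80,94,246),(534.5,107,94,246)],g=1)
u=np.array([-.122,.9925]);e=np.array([534.5,107])+u*226
plan([(*e,94,246)],start=(534.5,107,94,246),g=1,step=15)
E
```

```text
pos [539.2  79.7 249.9] yaw -114.4 F [ 0.2 -0.6 -0.4] open mm 0.4 grip 0.0 t 21.6 j6 -2.68
from [539.2  79.7 249.9] -114.4 F [ 0.2 -0.6 -0.4] open 0.4 t 21.6
[[0,0,2,-8.4,1],[0,0,2,-8.4,1],[0,0,2,-8.4,1],[0,0,2,-8.4,1],[0,0,2,-8.4,1],[0,0,2,-8.4,1],[0,0,2,-8.4,1],[0,0,2,-8.4,1],[0,0,2,-8.4,1],[0,0,2,-8.4,1],[0,0,2,-8.4,1],[0,0,2,-8.4,1]]
[[0,0,2,-8.4,1],[0,0,2,-8.4,1],[0,0,2,-8.4,1],[0,0,2,-8.4,1],[0,0,3,-8.4,1],[0,0,2,-8.4,1],[0,0,3,-8.4,1],[0,0,2,-8.4,1],[0,0,3,-8.4,1],[0,0,2,-8.4,1],[0,0,3,-8.4,1],[0,0,2,-8.4,1]]
[[0,0,3,-8.4,1],[0,0,2,-8.4,1],[0,0,3,-8.4,1],[0,0,2,-8.4,1],[0,0,3,-8.3,1],[0,0,2,-8.4,1],[0,0,3,-8.3,1],[0,0,2,-8.4,1],[0,0,3,-8.3,1],[0,0,2,-8.4,1],[0,0,3,-8.3,1],[0,0,2,-8.4,1]]
[[0,0,3,-8.3,1],[0,0,2,-8.4,1],[0,0,3,-8.3,1],[0,0,2,-8.4,1],[0,0,3,-8.3,1],[0,1,2,-8.4,1],[1,0,3,-8.3,1],[0,0,28,-0.0,1],[0,0,28,-0.0,1],[-24,14,0,-0.0,1]]
end [534.9 107.2  93.9] 246.0
from [534.5 107.   94. ] 246 F [ 0.2 -0.6 -0.4] open 0.4 t 21.6
[[-12,7,0,0.0,1],[-12,7,0,-0.0,1],[-12,7,0,-0.0,1],[-12,7,0,-0.0,1],[-12,7,0,-0.0,1],[-12,7,0,-0.0,1],[-12,7,0,-0.0,1],[-12,7,0,-0.0,1],[-12,8,0,-0.0,1],[-12,7,0,-0.0,1],[-12,8,0,-0.0,1],[-12,7,0,-0.0,1]]
[[-12,8,0,-0.0,1],[-13,7,0,-0.0,1],[-12,8,0,-0.0,1],[-13,7,0,-0.0,1]]
end [507.4 331.4  94. ] 246.0
```

Emit:
carry_out(motion=[[0,0,0,5,1],[0,0,0,5,1],[0,0,40,0,1],[0,0,40,0,1],[0,0,40,0,1],[0,0,30,0,1],[0,0,6,0,1],[0,0,0,0,1]])

```text
t: 22.45
eef_pos: [539.2, 78.2, 94.1]
tcp_rot: [-3.139, -0.007, -2.17]
ft_force: [-0.9, -0.0, 0.1]
opening: 0.004
grip_force: 0.0
```

```bash
python3 - <<'E'
from h import *
st()
s=env.state();p=s["eef_pos"];y=np.degrees(s["tcp_rot"][2])
u=np.array([-.122,.9925]); o=np.array([532.2,127.1])
f=lambda a,yy:(*(o+u*a),94,yy)
plan([f(-30,y),f(60,y),f(130,y+7),f(198,y+12)],g=1,step=14)
E
```

```text
pos [539.2  78.2  94.1] yaw -124.3 F [-0.9 -0.   0.1] open mm 0.4 grip 0.0 t 22.4 j6 -2.51
from [539.2  78.2  94.1] -124.3 F [-0.9 -0.   0.1] open 0.4 t 22.4
[[-7,7,0,-0.0,1],[-7,7,0,-0.0,1],[-10,8,0,-0.0,1],[-10,8,0,-0.0,1],[-9,9,0,-0.0,1],[-10,8,0,-0.0,1],[-9,9,0,-0.0,1],[-10,8,0,-0.0,1],[-9,9,0,-0.0,1],[-9,8,0,-1.2,1],[-9,7,0,-1.2,1],[-9,7,0,-1.1,1]]
[[-9,7,0,-1.2,1],[-10,7,0,-1.1,1],[-9,7,0,-1.2,1],[-11,8,0,-1.0,1],[-12,7,0,-1.0,1],[-11,7,0,-1.0,1],[-12,7,0,-1.0,1],[-12,8,0,-1.0,1]]
end [507.8 323.9  94.1] -112.3
```

Emit:
carry_out(motion=[[-7,7,0,0,1],[-7,7,0,0,1],[-10,8,0,0,1],[-10,8,0,0,1],[-9,9,0,0,1],[-10,8,0,0,1],[-9,9,0,0,1],[-10,8,0,0,1],[-9,9,0,0,1],[-9,8,0,-1.2,1],[-9,7,0,-1.2,1],[-9,7,0,-1.1,1]])

```text
t: 23.65
eef_pos: [521.2, 221.5, 93.5]
tcp_rot: [-3.138, -0.006, -2.108]
ft_force: [2.4, -3.8, 2.8]
opening: 0.005
grip_force: 1.8
```

Emit:
carry_out(motion=[[-9,7,0,-1.2,1],[-10,7,0,-1.1,1],[-9,7,0,-1.2,1],[-11,8,0,-1,1],[-12,7,0,-1,1],[-11,7,0,-1,1],[-9,5,0,-1,1],[-7,5,0,-1,1],[0,0,0,0,1]])

```text
t: 24.55
eef_pos: [509.1, 315.3, 92.6]
tcp_rot: [-3.139, -0.007, -1.959]
ft_force: [-0.6, -0.3, 0.2]
opening: 0.004
grip_force: 0.0
```

```bash
python3 - <<'E'
from h import *
st(); c=cam("wrist"); np.savez("pics/w5.npz",**c)
cv2.imwrite("pics/w5.png",c["color"][:,:,::-1])
s=env.state()["eef_pos"][:2]; u=np.array([-.122,.9925]); d=s-[532.2,127.1]
print("along",d@u,"lateral",d@np.array([.9925,.122]))
E
```

```text
pos [509.1 315.3  92.6] yaw -112.3 F [-0.6 -0.3  0.2] open mm 0.4 grip 0.0 t 24.6 j6 -2.3
along 189.07251700161632 lateral -0.057922802272854304
```

View pics/w5.png

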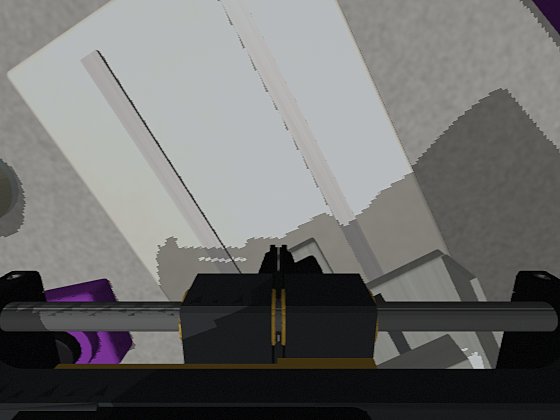

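The wrist view shows the fingertips still against the post at about (280,260), with the carriage nearly home. I'll push on in small steps until the force rises.

Emit:
carry_out(motion=[[-4,2,0,0,1],[-4,2,0,0,1],[-3,2,0,0,1],[0,0,0,0,1]])

```text
t: 25.0
eef_pos: [508.1, 325.2, 92.6]
tcp_rot: [-3.139, -0.01, -1.961]
ft_force: [-0.0, -13.0, 0.5]
opening: 0.005
grip_force: 6.6
```

Emit:
carry_out(motion=[[-3,2,0,0,1],[-2,1,0,0,1],[0,0,0,0,1]])

```text
t: 25.3
eef_pos: [507.9, 326.0, 92.5]
tcp_rot: [-3.137, -0.017, -1.96]
ft_force: [8.3, -48.6, 8.6]
opening: 0.005
grip_force: 24.8
```

Emit:
carry_out(motion=[[-2,1,0,0,1],[-1,1,0,0,1],[0,0,0,0,1]])

```text
t: 25.6
eef_pos: [507.8, 326.4, 92.6]
tcp_rot: [-3.136, -0.021, -1.96]
ft_force: [11.9, -71.0, 13.0]
opening: 0.006
grip_force: 36.4
```

```bash
python3 - <<'E'
from h import *
plan([(512,285,94,-112),(512,270,180,-112),(719,7,150,-165),(719,7,70,-165)],g=1)
c=cam("side"); np.savez("pics/s5.npz",**c)
cv2.imwrite("pics/s5.png",cv2.resize(c["color"][20:200,150:390,::-1],None,fx=3.2,fy=3.2,interpolation=2))
E
```

```text
from [507.8 326.4  92.6] -112.3 F [ 11.9 -71.   13. ] open 0.6 t 25.6
[[18,-10,-1,-0.2,1],[19,-10,0,-0.1,1],[5,-2,-29,-0.0,1],[4,-2,-29,-0.0,1],[5,-1,-28,-0.0,1],[18,-32,3,5.9,1],[15,-34,3,5.9,1],[11,-35,3,5.9,1],[8,-37,3,5.9,1],[4,-37,4,5.9,1],[0,-37,3,5.9,1],[-4,-37,4,5.9,1]]
[[-7,-37,3,5.8,1],[-11,-35,4,5.9,1],[0,0,40,-0.0,1],[0,0,40,-0.0,1]]
end [718.9   7.5  69.6] -165.0
```

View pics/s5.png

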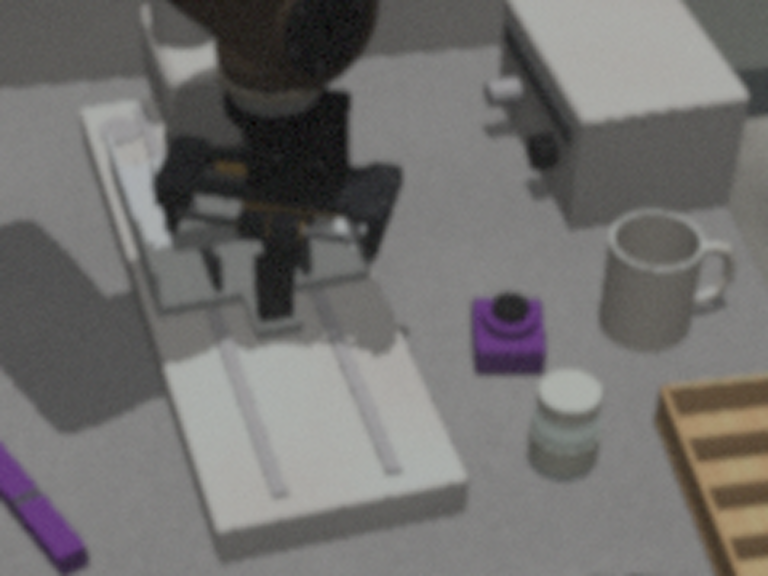

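The side crop shows the carriage pushed in under the head, with the gripper at its post at (275,290). Next is the remote's button.

Emit:
carry_out(motion=[[18,-10,0,0,1],[20,-10,0,0,1],[5,-2,-29,0,1],[4,-2,-29,0,1],[5,-1,-28,0,1],[18,-32,3,5.9,1],[15,-34,3,5.9,1],[11,-35,3,5.9,1],[8,-37,3,5.9,1],[4,-37,4,5.9,1],[0,-37,3,5.9,1],[-4,-37,4,5.9,1]])

```text
t: 26.85
eef_pos: [671.4, 73.2, 157.7]
tcp_rot: [-3.135, -0.002, -2.687]
ft_force: [0.2, -0.1, 0.1]
opening: 0.01
grip_force: 0.0
```

Emit:
carry_out(motion=[[-7,-37,3,5.8,1],[-11,-35,4,5.9,1],[0,0,0,0,1],[0,0,0,0,1]])

```text
t: 27.25
eef_pos: [715.6, 14.9, 150.5]
tcp_rot: [-3.135, -0.002, -2.887]
ft_force: [-0.5, 0.8, -1.2]
opening: 0.007
grip_force: 0.0
```

```bash
python3 - <<'E'
from h import *
st(); c=cam("wrist"); np.savez("pics/w6.npz",**c)
cv2.imwrite("pics/w6.png",c["color"][:,:,::-1])
a,b=cam("scene"),cam("side")
for z in (40,46): print(z,onz(a,(303.45,293.9),z),onz(b,(347.7,204.9),z),proj(c,[719,8,z]))
plan([(719,7,70,-165)],g=1)
E
```

```text
pos [715.6  14.9 150.5] yaw -165.4 F [-0.5  0.8 -1.2] open mm 0.6 grip 0.0 t 27.2 j6 -1.89
40 [710.10859487  13.75831192  40.        ] [722.16002322  16.86459876  40.        ] [271.67790537 216.76819925]
46 [715.43783381  12.42818191  46.        ] [720.05239023  11.97396883  46.        ] [271.49615085 218.73952111]
from [715.2  16.5 151.4] -165.3 F [-0.3  0.6 -0.1] open 0.3 t 27.4
[[0,-3,27,-0.1,1],[-1,-4,27,-0.1,1],[0,-3,27,-0.1,1]]
end [718.7   7.   70.4] -165.0
```

View pics/w6.png

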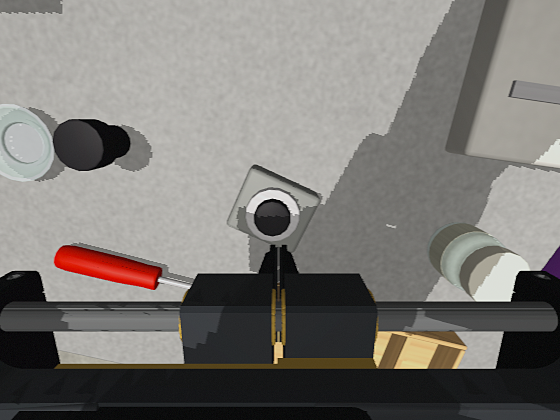

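The button is at (272,217), which matches the projection of (719,8,46).

Emit:
carry_out(motion=[[0,-3,27,0,1],[-1,-4,27,0,1],[0,-2,26,0,1],[0,0,11,0,1],[0,0,5,0,1],[0,0,4,0,1],[0,0,0,0,1]])

```text
t: 28.1
eef_pos: [718.5, 7.0, 54.2]
tcp_rot: [-3.135, -0.001, -2.885]
ft_force: [-9.0, 0.5, 13.3]
opening: 0.004
grip_force: 7.0
```

Emit:
carry_out(motion=[[0,0,3,0,1],[0,0,2,0,1],[0,0,0,0,1]])

```text
t: 28.4
eef_pos: [718.7, 7.0, 53.6]
tcp_rot: [-3.134, 0.001, -2.885]
ft_force: [-23.0, 2.7, 47.3]
opening: 0.005
grip_force: 23.6
```

```bash
python3 - <<'E'
from h import *
c=dict(np.load("pics/w6.npz"))
g=cv2.cvtColor(c["color"],cv2.COLOR_RGB2GRAY)[180:250,240:310]
n,l,s,ce=cv2.connectedComponentsWithStats((g<60).astype(np.uint8))
for i in range(1,n):
    if s[i,4]>100: print(ce[i]+[240,180],s[i], onz(c,ce[i]+[240,180],51),onz(c,ce[i]+[240,180],46))
s=cv2.cvtColor(env.read_camera("scene")["color"],cv2.COLOR_RGB2BGR)
cv2.imwrite("pics/press.png",cv2.resize(s[240:340,250:360],None,fx=5,fy=5,interpolation=2))
E
```

```text
[272.97807552 219.31668697] [ 14  19  36  37 821] [717.68604428   9.08816897  51.        ] [719.17681236   9.35663325  46.        ]
```

View pics/press.png

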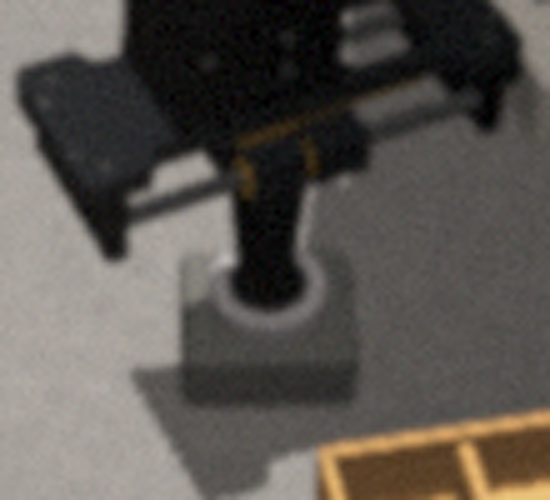

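```bash
python3 - <<'E'
from h import *
plan([(719,7,160,-165),(514,278,160,-101,0),(514,278,94,-101),(505.5,346,94,-101)],g=0)
E
```

```text
from [718.7   6.9  53.5] -165.3 F [-22.8   3.   48.3] open 0.4 t 28.4
[[0,0,-35,-0.1,0],[0,0,-36,-0.1,0],[0,0,-35,-0.1,0],[14,35,0,-7.1,0],[10,36,0,-7.1,0],[5,37,0,-7.1,0],[0,38,0,-7.1,0],[-4,38,0,-7.1,0],[-9,37,0,-7.1,0],[-13,35,0,-7.1,0],[-17,34,0,-7.2,0],[-22,31,0,-7.1,0]]
[[0,0,33,-0.0,0],[0,0,33,-0.0,0],[-32,11,0,-0.0,0],[-33,10,0,-0.0,0]]
end [505.5 346.1  93.5] -101.0
```

Emit:
carry_out(motion=[[0,0,-20,0,1],[0,0,-45,0,1],[0,0,-45,0,0],[14,35,0,-7.1,0],[10,36,0,-7.1,0],[5,37,0,-7.1,0],[0,38,0,-7.1,0],[-4,38,0,-7.1,0],[-9,37,0,-7.1,0],[-13,35,0,-7.1,0],[-17,34,0,-7.2,0],[-22,31,0,-7.1,0]])

```text
t: 29.65
eef_pos: [514.7, 281.1, 155.7]
tcp_rot: [-3.138, -0.005, -1.764]
ft_force: [0.4, 0.1, 0.7]
opening: 0.786
grip_force: 0.0
```

Emit:
carry_out(motion=[[0,0,0,0,0],[0,0,0,0,0]])

```text
t: 29.85
eef_pos: [515.5, 280.5, 155.4]
tcp_rot: [-3.138, -0.006, -1.768]
ft_force: [-0.4, 1.1, -0.0]
opening: 0.958
grip_force: 0.0
```

```bash
python3 - <<'E'
from h import *
st()
plan([(513.5,280,94,-100),(505.5,345,94,-100)],g=0,step=25)
E
```

```text
pos [515.5 280.5 155.4] yaw -101.3 F [-0.4  1.1 -0. ] open mm 91.0 grip 0.0 t 29.9 j6 -2.55
from [515.5 280.5 155.4] -101.3 F [-0.4  1.1 -0. ] open 91.0 t 29.9
[[0,1,20,-0.4,0],[0,0,21,-0.5,0],[1,1,20,-0.4,0],[-21,6,0,-0.0,0],[-21,7,0,-0.0,0],[-21,6,0,-0.0,0]]
end [505.6 345.2  94.4] -100.0
```

Emit:
carry_out(motion=[[0,1,20,0,0],[0,0,21,0,0],[0,1,20,0,0],[-21,6,0,0,0],[-21,7,0,0,0],[-21,6,0,0,0],[0,0,0,0,0],[0,0,0,0,1],[0,0,0,0,1],[0,0,0,0,1],[0,0,0,0,1],[0,0,0,0,1]])

```text
t: 31.05
eef_pos: [507.6, 344.5, 92.7]
tcp_rot: [-3.14, -0.007, -1.77]
ft_force: [-0.2, 0.6, 0.7]
opening: 0.637
grip_force: 0.0
```

Emit:
carry_out(motion=[[0,0,0,0,1],[0,0,0,0,1],[0,0,0,0,1],[0,0,0,0,1],[0,0,0,0,1],[0,0,0,0,1]])

```text
t: 31.65
eef_pos: [503.3, 344.3, 92.3]
tcp_rot: [3.135, -0.012, -1.768]
ft_force: [-21.8, -2.5, 9.9]
opening: 0.333
grip_force: 30.0
```

Emit:
carry_out(motion=[[6,-2,0,0,1],[11,-3.5,0,0,1],[11,-3.5,0,0,1],[11,-3.5,0,0,1],[11,-3.5,0,0,1],[11,-3.5,0,0,1],[11,-3.5,0,0,1],[11,-3.5,0,0,1],[6,-2,0,0,1],[0,0,0,0,1]])

```text
t: 32.65
eef_pos: [514.4, 250.6, 92.4]
tcp_rot: [3.136, -0.011, -1.769]
ft_force: [-11.5, -3.3, 2.5]
opening: 0.338
grip_force: 30.0
```

Emit:
carry_out(motion=[[0,0,0,0,0],[0,0,0,0,0],[0,0,0,0,0],[0,0,0,0,0],[0,0,0,0,0],[0,0,-20,0,0],[0,0,-40,0,0],[0,0,-40,0,0],[0,0,-30,0,0],[0,0,0,0,0]])

```text
t: 33.65
eef_pos: [519.1, 253.6, 227.5]
tcp_rot: [-3.134, -0.003, -1.769]
ft_force: [-0.5, 0.4, -0.5]
opening: 0.996
grip_force: 0.0
```

```bash
python3 - <<'E'
from h import *
st(); p=env.state()["eef_pos"]
plan([(*p[:2],p[2],-173),(p[0],p[1],p[2],-173)],g=0)
E
```

```text
pos [519.1 253.6 227.5] yaw -101.4 F [-0.5  0.4 -0.5] open mm 94.6 grip 0.0 t 33.6 j6 -2.6
from [519.1 253.6 227.5] -101.4 F [-0.5  0.4 -0.5] open 94.6 t 33.6
[[0,0,0,8.0,0],[0,0,0,8.0,0],[0,0,0,7.9,0],[0,0,0,8.0,0],[0,0,0,7.9,0],[0,0,0,8.0,0],[0,0,0,7.9,0],[0,0,0,8.0,0],[0,0,0,7.9,0],[0,0,0,0.0,0]]
end [519.1 253.6 227.5] -173.0
```

Emit:
carry_out(motion=[[0,0,0,8,0],[0,0,0,8,0],[0,0,0,8,0],[0,0,0,8,0],[0,0,0,8,0],[0,0,0,8,0],[0,0,0,8,0],[0,0,0,8,0],[0,0,0,7.5,0],[3,0,35,0,0],[0,2,40,0,0],[0,0,40,0,0]])

```text
t: 34.85
eef_pos: [514.2, 253.8, 106.6]
tcp_rot: [-3.134, -0.0, -3.017]
ft_force: [0.9, 1.3, -0.4]
opening: 1.004
grip_force: 0.0
```

Emit:
carry_out(motion=[[0,0,20,0,0],[0,0,0,0,1],[0,0,0,0,1],[0,0,0,0,1],[0,0,0,0,1],[0,0,0,0,1],[0,0,0,0,1],[0,0,0,0,1],[0,0,0,0,1],[0,0,0,0,1],[0,0,0,0,1],[0,0,0,0,1]])

```text
t: 36.05
eef_pos: [514.6, 253.5, 88.3]
tcp_rot: [-3.134, -0.001, -3.017]
ft_force: [0.2, -2.8, -0.2]
opening: 0.164
grip_force: 30.0
```

```bash
python3 - <<'E'
from h import *
st()
plan([(532,128,92,-173)],g=1,step=12)
E
```

```text
pos [514.6 253.5  88.3] yaw -172.9 F [ 0.2 -2.8 -0.2] open mm 15.6 grip 30.0 t 36.0 j6 -1.34
from [514.6 253.5  88.3] -172.9 F [ 0.2 -2.8 -0.2] open 15.6 t 36.0
[[0,-12,0,0.0,1],[0,-11,0,0.0,1],[0,-12,0,0.0,1],[0,-11,0,0.0,1],[0,-12,-1,0.0,1],[0,-11,0,0.0,1],[0,-12,-1,0.0,1],[0,-11,0,0.0,1],[-1,-12,-1,0.0,1],[0,-11,0,0.1,1],[-1,-12,-1,0.0,1]]
end [532.3 127.8  92.3] -173.0
```

Emit:
carry_out(motion=[[0,-6,0,0,1],[0,-11,0,0,1],[0,-12,0,0,1],[0,-12,0,0,1],[0,-12,0,0,1],[0,-12,0,0,1],[0,-12,0,0,1],[0,-12,0,0,1],[0,-12,0,0,1],[0,-12,0,0,1],[0,-10,0,0,1],[0,-6,0,0,1]])

```text
t: 37.25
eef_pos: [530.0, 124.5, 88.4]
tcp_rot: [-3.134, -0.003, -3.018]
ft_force: [-0.1, 3.5, -26.6]
opening: 0.167
grip_force: 29.9
```

Emit:
carry_out(motion=[[0,0,0,0,1],[0,0,0,0,0],[0,0,0,0,0],[0,0,0,0,0],[0,0,0,0,0],[0,0,0,0,0],[0,0,-20,0,0],[0,0,-40,0,0],[0,0,-40,0,0],[0,0,-40,0,0]])

```text
t: 38.25
eef_pos: [530.3, 126.7, 231.0]
tcp_rot: [-3.134, -0.001, -3.017]
ft_force: [0.3, -0.9, 1.0]
opening: 0.866
grip_force: 0.0
```

```bash
python3 - <<'E'
from h import *
st()
plan([(530,170,260,-173)],step=30)
E
```

```text
pos [530.3 126.7 231. ] yaw -172.9 F [ 0.3 -0.9  1. ] open mm 82.3 grip 0.0 t 38.2 j6 -1.57
from [530.3 126.7 231. ] -172.9 F [ 0.3 -0.9  1. ] open 82.3 t 38.2
[[-3,21,-15,0.1,0.0],[-2,22,-14,0.0,0.0]]
end [529.9 170.  260. ] -173.0
```

Emit:
carry_out(motion=[[0,30,-15,0,0],[0,35,-14,0,0],[0,15,0,0,0],[0,0,0,0,0],[0,0,0,0,0]])

```text
t: 38.75
eef_pos: [520.3, 205.9, 256.8]
tcp_rot: [-3.134, -0.002, -3.016]
ft_force: [0.6, -0.6, -1.0]
opening: 0.997
grip_force: 0.0
```

```bash
python3 - <<'E'
from h import *
st(); c=cam("wrist"); np.savez("pics/w7.npz",**c)
g=cv2.cvtColor(c["color"],cv2.COLOR_RGB2GRAY)
m=(g<110).astype(np.uint8); n,l,s,ce=cv2.connectedComponentsWithStats(m)
for i in range(1,n):
    if 60<s[i,4]<1500 and s[i,1]<270: print(ce[i].round(),s[i],onz(c,ce[i],102).round(1))
for X in ([515,285,102],[523,210,102]): print(proj(c,X))
E
```

```text
pos [520.3 205.9 256.8] yaw -172.8 F [ 0.6 -0.6 -1. ] open mm 94.7 grip 0.0 t 38.8 j6 -1.43
[265.   6.] [242   0  56  18 511] [350.  170.6 102. ]
[146.  66.] [103  35  62  50 477] [409.7  69.9 102. ]
[55. 45.] [27 36 56 17 92] [402.8 -10.8 102. ]
[282. 111.] [235 111  94   2  94] [433.2 195.5 102. ]
[390. 112.] [347 112  87   1  87] [421.3 295.6 102. ]
[254. 160.] [239 156  30  10 220] [481.7 174.6 102. ]
[400. 161.] [375 156  52  12 502] [464.4 315.  102. ]
[201. 198.] [187 179  29  40 916] [526.2 125.8 102. ]
[281. 205.] [270 200  24  10 217] [522.2 206.5 102. ]
[255. 227.] [241 221  29  16 348] [549.3 183.4 102. ]
[392. 229.] [369 222  49  17 597] [532.9 323.  102. ]
[359.16419709 207.40431384]
[284.25638319 205.81231349]
```

```bash
python3 - <<'E'
from h import *
c=dict(np.load("pics/w7.npz"))
g=cv2.cvtColor(c["color"],cv2.COLOR_RGB2GRAY)
print(g[175:235:4,330:400:4])
cv2.imwrite("pics/w7.png",c["color"][:,:,::-1])
plan([(522,207,150,-173,.4),(522,207,88,-173,.4)],step=38)
E
```

```text
[[144 143 144 145  64 142 150 150 142 147 147 138 145 145 145 146 145 145]
 [149 149 149 151  66 148 150 148 140 148 147 140 149 149 150 149 149 149]
 [154 154 154 154  68 150 150 147 142 148 148 155 153 153 152 152 152 151]
 [152 152 152 155  69 152 149 146 141 150 150 153 150 151 150 149 149 149]
 [149 149 149 153  69 150 148 146 141 150 149 150 149 150 148 148 148 148]
 [146 146 146 151  70 148 149 145 142 151 149 145 145 145 144 144 144 145]
 [153 153 153 162  72 147 149 145 143 150 152 155 153 154 153 152 152 152]
 [151 150 150 151  20 128 136 132 131 137 142 148 148 149 148 148 148 148]
 [147 148 147 148  19  61  61  62  61  61  95 148 148 148 147 147 147 147]
 [148 148 149 142  56  52  53  56  56  54  98 146 145 145 143 143 143 143]
 [145 145 145 131  62 147 152 144 146 147 141 146 146 147 146 147 147 146]
 [150 150 150 130  76 149 151 144 147 146 145 150 149 149 148 148 148 148]
 [ 28  28  28  56  94 149 151 143 147 146  45  28  27  26  24  23  21  21]
 [ 47  48  48  63 107 150 151 142 148 147  24  33  26  27  27  26  26  28]
 [ 62  63  63  71 115 151 149 143 149 147  52  61  62  61  62  61  62  61]]
from [520.4 205.5 256.8] -172.9 F [0.6 0.1 0.2] open 95.2 t 38.8
[[-1,0,36,0.0,0.4],[0,1,35,0.1,0.4],[-1,0,36,0.0,0.4],[0,0,31,0.0,0.4],[0,0,31,0.0,0.4]]
end [522.3 206.8  87.8] -173.0
```

Emit:
carry_out(motion=[[0,0,0,8.5,0.4],[0,0,0,8.5,0.4],[0,0,0,8.5,0.4],[0,0,0,8.5,0.4],[0,0,0,8.5,0.4],[0,0,0,8.5,0.4],[0,0,0,8.5,0.4],[0,0,0,8.5,0.4],[0,0,0,8.5,0.4],[0,0,0,8.5,0.4],[0,0,0,8.5,0.4],[0,0,0,8.5,0.4]])

```text
t: 40.0
eef_pos: [520.7, 205.0, 256.9]
tcp_rot: [-3.141, 0.008, 1.478]
ft_force: [0.1, 0.4, -0.3]
opening: 0.6
grip_force: 0.0
```

Emit:
carry_out(motion=[[0,0,0,8.5,0.4],[0,0,0,8.5,0.4],[0,0,0,8.5,0.4],[0,0,0,8.5,0.4],[0,0,0,8.5,0.4],[0,0,0,8.5,0.4],[0,0,0,8.5,0.4],[0,0,0,8.5,0.4],[0,0,0,8.5,0.4],[0,0,0,0,0.4]])

```text
t: 41.0
eef_pos: [520.7, 205.1, 257.0]
tcp_rot: [3.134, 0.002, 0.147]
ft_force: [0.7, -0.3, -0.1]
opening: 0.599
grip_force: 0.0
```

```bash
python3 - <<'E'
from h import *
st()
plan([(522,208,150,7,.4),(522,208,94,7,.4)],step=38)
plan([(522,208,200,7,1),(560,-200,220,13),(600,-340,220,13.7)],start=(522,208,94,7),step=38)
E
```

```text
pos [520.7 205.1 257. ] yaw 8.4 F [ 0.7 -0.3 -0.1] open mm 56.9 grip 0.0 t 41.0 j6 1.69
from [520.7 205.1 257. ] 8.4 F [ 0.7 -0.3 -0.1] open 56.9 t 41.0
[[1,-1,36,0.5,0.4],[0,-1,36,0.5,0.4],[1,-1,35,0.4,0.4],[0,0,28,0.0,0.4],[0,0,28,0.0,0.4]]
end [522.3 208.4  94. ] 7.0
from [522. 208.  94.] 7 F [ 0.7 -0.3 -0.1] open 56.9 t 41.0
[[0,0,-35,0.0,1],[0,0,-36,-0.0,1],[0,0,-35,-0.0,1],[-1,37,-2,-0.5,1],[-1,37,-2,-0.6,1],[-2,37,-2,-0.5,1],[-2,37,-2,-0.6,1],[-3,37,-2,-0.5,1],[-3,37,-2,-0.6,1],[-3,37,-2,-0.5,1],[-4,37,-2,-0.6,1],[-4,37,-1,-0.5,1]]
[[-4,38,-2,-0.6,1],[-5,37,-1,-0.5,1],[2,36,0,-0.2,1],[2,37,0,-0.2,1],[2,36,0,-0.2,1],[1,37,0,-0.1,1]]
end [ 599.9 -340.2  220. ] 13.7
```

Emit:
carry_out(motion=[[1,-1,36,0.5,0.4],[0,-1,36,0.5,0.4],[1,-1,35,0.4,0.4],[0,0,36,0,0.4],[0,0,20,0,0.4],[0,0,0,0,1],[0,0,0,0,1],[0,0,0,0,1],[0,0,0,0,1],[0,0,0,0,1],[0,0,0,0,1],[0,0,-15,0,1]])

```text
t: 42.2
eef_pos: [521.5, 208.2, 108.9]
tcp_rot: [3.134, 0.003, 0.127]
ft_force: [-0.2, 0.9, -1.1]
opening: 0.248
grip_force: 30.0
```

Emit:
carry_out(motion=[[0,0,-35,0,1],[0,0,-35,0,1],[0,0,-35,0,1],[-1,37,-2,-0.5,1],[-1,37,-2,-0.6,1],[-2,37,-2,-0.5,1],[-2,37,-2,-0.6,1],[-3,37,-2,-0.5,1],[-3,37,-2,-0.6,1],[-3,37,-2,-0.5,1],[-4,37,-2,-0.6,1],[-4,37,-1,-0.5,1]])

```text
t: 43.4
eef_pos: [553.7, -124.6, 234.4]
tcp_rot: [3.134, 0.001, 0.212]
ft_force: [0.8, -0.1, -1.6]
opening: 0.25
grip_force: 30.0
```

Emit:
carry_out(motion=[[-4,38,-2,-0.6,1],[-5,37,-1,-0.5,1],[2,36,0,-0.2,1],[2,37,0,-0.2,1],[2,36,0,-0.2,1],[1,37,0,-0.1,1],[0,0,0,0,1],[0,0,0,0,1]])

```text
t: 44.2
eef_pos: [601.9, -338.9, 238.0]
tcp_rot: [3.135, 0.002, 0.242]
ft_force: [-0.1, -0.1, -1.7]
opening: 0.248
grip_force: 30.0
```

```bash
python3 - <<'E'
from h import *
st(); c=cam("wrist"); np.savez("pics/w8.npz",**c)
cv2.imwrite("pics/w8.png",c["color"][:,:,::-1])
E
```

```text
pos [ 601.9 -338.9  238. ] yaw 13.9 F [-0.1 -0.1 -1.7] open mm 23.5 grip 30.0 t 44.2 j6 0.72
```

View pics/w8.png

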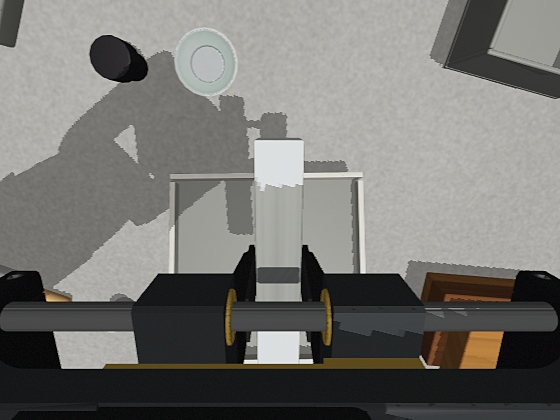

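The wrist view shows the bar held and aligned. The rack's low rim is at row 175 from (170,174) to (363,174), parallel to the tool y axis. The dish is at (206,61) and the eyepiece at (118,58).

```bash
python3 - <<'E'
from h import *
np.set_printoptions(precision=1,suppress=True,linewidth=200)
c=dict(np.load("pics/w8.npz"))
g=cv2.cvtColor(c["color"],cv2.COLOR_RGB2GRAY)
print("c200",g[168:188,200],"\nc345",g[168:188,345]); print("r200L",g[200,164:190],"\nr200R",g[200,345:375])
for p in [(172,174),(361,174),(200,180),(345,180)]: print(p,onz(c,p,48.6))
E
```

```text
c200 [116 118 116 112 110 117 167 162 163 172 129  86  85 108 107 106 107 106 106 107] 
c345 [114 117 113 103 198 218 216 220 230 139 134 140 158 156 155 155 155 156 155 155]
r200L [114 115 116 114 107 127 154 157 157 162 137  79  77  79  84 100 108 105 105 106 106 106 107 107 105 107] 
r200R [156 157 157 157 162 140 101 106 108 104  91  79  63 164 217 220 217 221 198 157 168 168 172 174 174 174 174 172 172 175]
(172, 174) [ 596.6 -224.3   48.6]
(361, 174) [ 645.8 -423.8   48.6]
(200, 180) [ 597.3 -254.9   48.6]
(345, 180) [ 635.3 -408.8   48.6]
```

```bash
python3 - <<'E'
from h import *
c=dict(np.load("pics/w8.npz"))
a,b=onz(c,(200,178),48.6),onz(c,(345,177),48.6); d=(b-a)[:2]; print(a,b,"edge yaw",np.degrees(np.arctan2(d[1],d[0]))+90)
m=onz(c,(265.8,177.5),48.6); th=np.radians(13.9); up=-np.array([np.cos(th),np.sin(th)]); lat=np.array([np.sin(th),-np.cos(th)])
print("lip inner top mid",m); o=m[:2]+94.7*up; print("bed origin",o)
for l in (-35,35):
    # bar flat against lip: centre bed x=-25, height 12
    for bx in (-25,-20):
        h=bx*np.cos(.349)-12*np.sin(.349); z=66+bx*np.sin(.349)+12*np.cos(.349)
        print(l,bx,"bar centre",(o+h*up+l*lat).round(1),round(z,1))
E
```

```text
[ 599.51195119 -254.5537617    48.6       ] [ 638.43910977 -407.78577039   48.6       ] edge yaw 14.253929104786494
lip inner top mid [ 617.20569731 -323.99682624   48.6       ]
bed origin [ 525.2788465  -346.74642187]
-35 -25 bar centre [ 543.7 -306.1] 68.7
-35 -20 bar centre [ 539.1 -307.3] 70.4
35 -25 bar centre [ 560.5 -374.1] 68.7
35 -20 bar centre [ 555.9 -375.2] 70.4
```

```bash
python3 - <<'E'
from h import *
plan([(530,-309.5,150,14),(530,-309.5,108,14)],g=1,step=30)
E
```

```text
from [ 601.9 -338.1  238.2] 13.9 F [-0.5  0.2 -1.6] open 23.8 t 44.2
[[-16,-11,22,-0.0,1],[-16,-11,22,-0.0,1],[-15,-12,22,-0.0,1],[-16,-11,22,-0.1,1],[0,0,21,0.0,1],[0,0,21,0.0,1]]
end [ 529.9 -309.6  108.2] 14.0
```

Emit:
carry_out(motion=[[-16,-11,22,0,1],[-16,-11,22,0,1],[-15,-12,22,0,1],[-16,-11,22,0,1],[0,0,21,0,1],[0,0,21,0,1],[0,0,0,0,1]])

```text
t: 44.95
eef_pos: [529.4, -309.2, 106.7]
tcp_rot: [3.138, 0.004, 0.244]
ft_force: [-0.5, -0.6, -1.1]
opening: 0.247
grip_force: 30.0
```

Emit:
carry_out(motion=[[0,0,3,0,1],[0,0,3,0,1],[0,0,3,0,1],[0,0,3,0,1],[0,0,0,0,1]])

```text
t: 45.45
eef_pos: [531.3, -311.0, 97.1]
tcp_rot: [3.133, -0.001, 0.243]
ft_force: [5.0, 2.5, 3.3]
opening: 0.248
grip_force: 30.0
```

Emit:
carry_out(motion=[[0,0,3,0,1],[0,0,3,0,1],[0,0,0,0,1]])

```text
t: 45.75
eef_pos: [531.3, -311.1, 91.0]
tcp_rot: [3.133, -0.001, 0.243]
ft_force: [4.2, 1.7, 2.2]
opening: 0.245
grip_force: 30.0
```

Emit:
carry_out(motion=[[0,0,3,0,1],[0,0,3,0,1],[0,0,2,0,1],[0,0,0,0,1]])

```text
t: 46.15
eef_pos: [530.8, -311.2, 82.5]
tcp_rot: [3.134, 0.001, 0.243]
ft_force: [4.1, 2.4, 2.1]
opening: 0.254
grip_force: 30.0
```

Emit:
carry_out(motion=[[0,0,2,0,1],[0,0,2,0,1],[0,0,0,0,1]])

```text
t: 46.45
eef_pos: [530.4, -311.4, 78.8]
tcp_rot: [3.134, 0.001, 0.243]
ft_force: [2.3, 2.1, 7.1]
opening: 0.252
grip_force: 30.0
```

Emit:
carry_out(motion=[[0,0,1,0,1],[4,0,1.4,0,1],[4,0,1.4,0,1],[0,0,0,0,1]])

```text
t: 46.85
eef_pos: [538.4, -310.0, 75.9]
tcp_rot: [3.133, 0.001, 0.243]
ft_force: [0.5, 0.8, 15.2]
opening: 0.251
grip_force: 30.0
```

Emit:
carry_out(motion=[[3,0,1.1,0,1],[0,0,0,0,1]])

```text
t: 47.05
eef_pos: [541.1, -309.4, 74.8]
tcp_rot: [3.133, 0.001, 0.243]
ft_force: [-1.8, 1.0, 14.8]
opening: 0.252
grip_force: 30.0
```

Emit:
carry_out(motion=[[2,0,0.7,0,1],[0,0,0,0,1]])

```text
t: 47.25
eef_pos: [542.9, -309.0, 74.2]
tcp_rot: [3.133, 0.001, 0.243]
ft_force: [-1.8, -0.7, 17.1]
opening: 0.251
grip_force: 30.0
```

Emit:
carry_out(motion=[[2,0,0.7,0,1],[0,0,0,0,1]])

```text
t: 47.45
eef_pos: [544.2, -308.6, 73.6]
tcp_rot: [3.133, 0.002, 0.243]
ft_force: [-7.6, -2.4, 20.1]
opening: 0.252
grip_force: 30.0
```

Emit:
carry_out(motion=[[2,0,0.5,0,1],[0,0,0,0,1]])

```text
t: 47.65
eef_pos: [544.5, -308.6, 73.5]
tcp_rot: [3.134, 0.005, 0.243]
ft_force: [-19.0, -4.5, 27.9]
opening: 0.251
grip_force: 30.0
```

Emit:
carry_out(motion=[[0,0,-1,0,0.4],[0,0,0,0,0.4],[0,0,0,0,0.4],[0,0,0,0,0.4],[0,0,0,0,0.4],[0,0,-20,0,0.4],[0,0,-40,0,0.4],[0,0,-45,0,0.4],[0,0,-45,0,0.4]])

```text
t: 48.55
eef_pos: [546.6, -305.8, 223.9]
tcp_rot: [3.135, 0.002, 0.243]
ft_force: [0.7, -0.4, -0.1]
opening: 0.601
grip_force: 0.0
```

```bash
python3 - <<'E'
from h import *
st()
c=cam("wrist"); np.savez("pics/w9.npz",**c)
cv2.imwrite("pics/w9.png",c["color"][:,:,::-1])
# where the bar's low top edge (bed x=-95, height 24) would be in view
o=np.array([525.3,-346.7]);th=np.radians(13.9); up=-np.array([np.cos(th),np.sin(th)]); lat=np.array([np.sin(th),-np.cos(th)])
def bed(x,y,z): return [*(o+(x*np.cos(.349)-z*np.sin(.349))*up+y*lat),66+x*np.sin(.349)+z*np.cos(.349)]
g=cv2.cvtColor(c["color"],cv2.COLOR_RGB2GRAY)
for y in(-35,):
    for x in (-95,-85): print(x,proj(c,bed(x,y,24)))
print(g[130:200:2,278])
plan([(515,285,230,7),(515,285,150,7),(515,285,94,7)],g=.4,step=45)
E
```

```text
pos [ 546.6 -305.8  223.9] yaw 13.9 F [ 0.7 -0.4 -0.1] open mm 57.1 grip 0.0 t 48.5 j6 0.72
-95 [275.19029572 132.26471076]
-85 [275.19497211 142.24903144]
[114 158 168 167 167 167 167 167 167 167 167 167 167 167 167 167 167 166
 166 167 167 166 166 167 167 166 166 166 166 167 167 167 167 166 170]
from [ 548.6 -307.   231.8] 14.0 F [0.5 0.2 7. ] open 56.7 t 48.6
[[8,-42,0,0.5,0.4],[7,-42,0,0.5,0.4],[7,-42,0,0.5,0.4],[7,-42,0,0.5,0.4],[6,-42,0,0.5,0.4],[6,-42,0,0.5,0.4],[6,-42,0,0.5,0.4],[5,-42,0,0.5,0.4],[5,-42,0,0.5,0.4],[5,-42,0,0.5,0.4],[4,-42,0,0.5,0.4],[4,-42,1,0.5,0.4]]
[[4,-42,0,0.5,0.4],[3,-42,1,0.5,0.4],[0,0,40,-0.0,0.4],[0,0,40,-0.0,0.4],[0,0,28,-0.0,0.4],[0,0,28,-0.0,0.4]]
end [515.  285.3  93.8] 7.0
```

Emit:
carry_out(motion=[[8,-42,0,0.5,0.4],[7,-42,0,0.5,0.4],[7,-42,0,0.5,0.4],[7,-42,0,0.5,0.4],[6,-42,0,0.5,0.4],[6,-42,0,0.5,0.4],[6,-42,0,0.5,0.4],[5,-42,0,0.5,0.4],[5,-42,0,0.5,0.4],[5,-42,0,0.5,0.4],[4,-42,0,0.5,0.4],[4,-42,0,0.5,0.4]])

```text
t: 49.8
eef_pos: [517.2, 203.9, 218.6]
tcp_rot: [3.134, 0.001, 0.138]
ft_force: [0.7, -0.2, 0.5]
opening: 0.598
grip_force: 0.0
```

Emit:
carry_out(motion=[[4,-42,0,0.5,0.4],[3,-42,0,0.5,0.4],[0,0,0,0,0.4],[0,0,0,0,0.4]])

```text
t: 50.2
eef_pos: [512.9, 287.0, 217.7]
tcp_rot: [3.134, 0.001, 0.123]
ft_force: [0.8, 0.5, 0.1]
opening: 0.599
grip_force: 0.0
```

```bash
python3 - <<'E'
from h import *
st(); c=cam("wrist"); np.savez("pics/w10.npz",**c); cv2.imwrite("pics/w10.png",c["color"][:,:,::-1])
g=cv2.cvtColor(c["color"],cv2.COLOR_RGB2GRAY)
n,l,s,ce=cv2.connectedComponentsWithStats((g<110).astype(np.uint8))
for i in range(1,n):
    if 60<s[i,4]<1500 and s[i,1]<270 and s[i,1]>120: print(ce[i].round(),s[i],onz(c,ce[i],102).round(1))
p=proj(c,[515,285,102]).astype(int); print(p); print(g[p[1]-30:p[1]+31:4,p[0]-40:p[0]+41:5])
plan([(515,285,150,7),(515,285,94,7)],g=.4,step=40)
E
```

```text
pos [512.9 287.  217.7] yaw 7.1 F [0.8 0.5 0.1] open mm 56.9 grip 0.0 t 50.2 j6 1.85
[233. 167.] [203 162  61  14 669] [548.2 327.6 102. ]
[347. 166.] [292 162 123  14 697] [561.2 231.2 102. ]
[278. 209.] [265 205  26  10 258] [515.8 285.6 102. ]
[351. 239.] [292 234 113  20 993] [496.2 216.  102. ]
[278 210]
[[161 161 160 161 162 157 158 159 154 160 157 163 160 213 210 210 211]
 [157 158 158 158 157 155 157 159 154 160 157 156 154 215 210 210 210]
 [159 159 160 160 160 158 157 158 154 161 156 163 160 212 210 210 210]
 [159 159 159 159 158 157 157 158 153 160 156 162 160 211 211 210 210]
 [164 163 164 164 163 164 157 158 153 160 156 165 162 212 210 210 210]
 [157 157 158 157 158 159 157 158 152 160 155 158 155 215 210 210 210]
 [159 158 159 157 158 157 143 144 139 147 142 183 150 211 210 210 210]
 [162 161 161 183 161 165  67  66  67  67  64 218 210 210 211 210 210]
 [161 160 161 157 159 164  66  64  64  63  65 217 210 210 210 210 210]
 [157 157 157 154 154 159 159 159 153 162 156 212 210 210 210 210 210]
 [157 157 158 156 157 158 156 156 151 151 213 212 211 210 210 210 210]
 [156 156 157 156 155 156 152 195 141 189 210 211 210 210 210 210 210]
 [153 153 153 153 153 152 210 210 210 211 210 210 211 210 210 210 210]
 [161 160 158 158 158 158 211 210 210 211 210 146 143 190 146 225 150]
 [ 37  38  37  38  38  29 211 210 210 210 210  32  38  38  38  36  36]
 [ 38  36  35  38  37  33 210 211 210 210 211  30  35  35  33  33  34]]
from [513.1 286.1 217.8] 7.0 F [-0.3  0.1 -0.2] open 57.2 t 50.2
[[1,1,34,-0.0,0.4],[1,0,34,-0.0,0.4],[0,0,28,-0.0,0.4],[0,0,28,-0.0,0.4]]
end [515.2 285.4  93.8] 7.0
```

A's seam is at (515.8, 285.6), as expected. Next: pick it up and carry it over.

Emit:
carry_out(motion=[[1,1,34,0,0.4],[1,0,34,0,0.4],[0,0,36,0,0.4],[0,0,19,0,0.4],[0,0,0,0,0.4],[0,0,0,0,1],[0,0,0,0,1],[0,0,0,0,1],[0,0,0,0,1],[0,0,0,0,1],[0,0,0,0,1],[0,0,-15,0,1]])

```text
t: 51.45
eef_pos: [514.7, 284.4, 109.1]
tcp_rot: [3.133, 0.003, 0.121]
ft_force: [0.2, -1.5, -1.6]
opening: 0.255
grip_force: 30.0
```

Emit:
carry_out(motion=[[0,0,-40,0,1],[0,0,-40,0,1],[0,0,-20,0,1]])

```text
t: 51.75
eef_pos: [516.0, 285.8, 213.3]
tcp_rot: [3.135, -0.003, 0.121]
ft_force: [0.6, 0.2, -1.6]
opening: 0.251
grip_force: 30.0
```

```bash
python3 - <<'E'
from h import *
st()
plan([(546,-379,205,14),(546,-379,150,14),(546,-379,108,14)],g=1,step=42)
E
```

```text
pos [516.  285.8 213.3] yaw 6.9 F [ 0.6  0.2 -1.6] open mm 23.8 grip 30.0 t 51.8 j6 1.85
from [516.  285.8 213.3] 6.9 F [ 0.6  0.2 -1.6] open 23.8 t 51.8
[[-3,41,1,-0.4,1],[-3,41,0,-0.4,1],[-4,41,1,-0.4,1],[-4,41,0,-0.5,1],[-4,42,1,-0.4,1],[-5,41,0,-0.5,1],[-5,41,1,-0.4,1],[-5,41,0,-0.5,1],[-6,41,1,-0.4,1],[-6,41,0,-0.5,1],[-6,41,1,-0.4,1],[-7,42,0,-0.5,1]]
[[-7,41,1,-0.4,1],[-7,41,0,-0.5,1],[-8,42,1,-0.4,1],[-8,41,0,-0.5,1],[0,0,28,0.0,1],[0,0,27,0.0,1],[0,0,21,0.0,1],[0,0,21,0.0,1]]
end [ 546.3 -378.8  108.3] 14.0
```

Emit:
carry_out(motion=[[-3,41,1,-0.4,1],[-3,41,0,-0.4,1],[-4,41,1,-0.4,1],[-4,41,0,-0.5,1],[-4,42,1,-0.4,1],[-5,41,0,-0.5,1],[-5,41,1,-0.4,1],[-5,41,0,-0.5,1],[-6,41,1,-0.4,1],[-6,41,0,-0.5,1],[-6,41,1,-0.4,1],[-7,42,0,-0.5,1]])

```text
t: 52.95
eef_pos: [537.7, -213.2, 207.6]
tcp_rot: [3.135, 0.002, 0.214]
ft_force: [0.9, 0.2, -1.5]
opening: 0.251
grip_force: 30.0
```

Emit:
carry_out(motion=[[-7,41,1,-0.4,1],[-7,41,0,-0.5,1],[-8,42,1,-0.4,1],[-8,41,0,-0.5,1],[0,0,0,0,1],[0,0,0,0,1]])

```text
t: 53.55
eef_pos: [545.1, -379.6, 206.3]
tcp_rot: [3.136, 0.002, 0.243]
ft_force: [-0.4, 0.4, -2.3]
opening: 0.248
grip_force: 30.0
```

```bash
python3 - <<'E'
from h import *
st()
plan([(546,-378,150,14),(546,-378,108,14)],g=1,step=30)
c=cam("wrist"); cv2.imwrite("pics/w11.png",c["color"][:,:,::-1]); np.savez("pics/w11.npz",**c)
E
```

```text
pos [ 545.1 -379.6  206.3] yaw 13.9 F [-0.4  0.4 -2.3] open mm 23.6 grip 30.0 t 53.5 j6 0.62
from [ 545.1 -379.6  206.3] 13.9 F [-0.4  0.4 -2.3] open 23.6 t 53.5
[[1,-1,28,-0.0,1],[0,0,28,-0.1,1],[0,0,21,0.0,1],[0,0,21,0.0,1]]
end [ 545.8 -378.4  108.3] 14.0
```

View pics/w11.png

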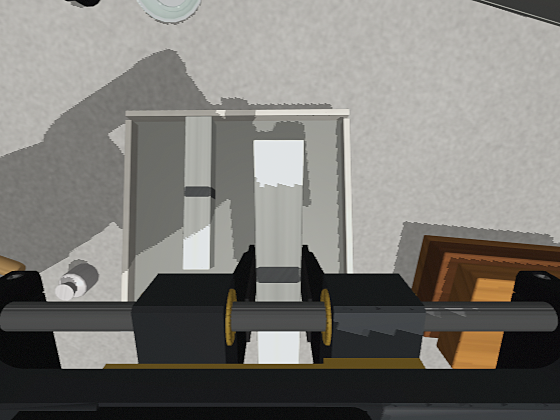

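The wrist view shows the first bar flat on the bed, with its lower end against the lip at (199,117). The held bar is beside it at column 278, clear of it and of the right lip.

Emit:
carry_out(motion=[[1,-1,28,0,1],[0,0,28,0,1],[0,0,21,0,1],[0,0,21,0,1],[0,0,3,0,1],[0,0,3,0,1],[0,0,3,0,1],[0,0,3,0,1],[0,0,0,0,1]])

```text
t: 54.5
eef_pos: [547.3, -378.5, 98.1]
tcp_rot: [3.133, -0.0, 0.245]
ft_force: [3.3, 2.6, 2.5]
opening: 0.25
grip_force: 30.0
```

Emit:
carry_out(motion=[[0,0,3,0,1],[0,0,3,0,1],[0,0,3,0,1],[0,0,0,0,1]])

```text
t: 54.9
eef_pos: [547.2, -378.8, 88.7]
tcp_rot: [3.133, -0.0, 0.245]
ft_force: [3.5, 2.0, 1.8]
opening: 0.247
grip_force: 30.0
```

Emit:
carry_out(motion=[[0,0,3,0,1],[0,0,2,0,1],[0,0,0,0,1]])

```text
t: 55.2
eef_pos: [546.8, -378.9, 83.1]
tcp_rot: [3.134, 0.001, 0.245]
ft_force: [4.6, 1.2, 1.9]
opening: 0.25
grip_force: 30.0
```

Emit:
carry_out(motion=[[0,0,2,0,1],[0,0,1,0,1],[0,0,0,0,1]])

```text
t: 55.5
eef_pos: [546.5, -379.0, 80.0]
tcp_rot: [3.134, 0.001, 0.245]
ft_force: [3.4, 1.8, 2.3]
opening: 0.254
grip_force: 30.0
```

Emit:
carry_out(motion=[[0,0,2,0,1],[0,0,0,0,1]])

```text
t: 55.7
eef_pos: [546.5, -379.1, 79.6]
tcp_rot: [3.134, 0.001, 0.245]
ft_force: [-0.1, 5.1, 14.6]
opening: 0.251
grip_force: 30.0
```

Emit:
carry_out(motion=[[4,0,1.5,0,1],[4,0,1.5,0,1],[2,0,0.7,0,1],[0,0,0,0,1]])

```text
t: 56.1
eef_pos: [556.3, -377.6, 76.1]
tcp_rot: [3.132, 0.001, 0.245]
ft_force: [-1.5, -0.1, 15.6]
opening: 0.25
grip_force: 30.0
```

Emit:
carry_out(motion=[[3,0,1.1,0,1],[0,0,0,0,1]])

```text
t: 56.3
eef_pos: [559.1, -376.9, 75.0]
tcp_rot: [3.132, 0.001, 0.245]
ft_force: [-1.2, 0.1, 15.6]
opening: 0.253
grip_force: 30.0
```

Emit:
carry_out(motion=[[2,0,0.7,0,1],[0,0,0,0,1]])

```text
t: 56.5
eef_pos: [561.0, -376.5, 74.3]
tcp_rot: [3.132, 0.001, 0.245]
ft_force: [-1.8, -0.7, 16.0]
opening: 0.25
grip_force: 30.0
```

Emit:
carry_out(motion=[[2,0,0.7,0,1],[0,0,0,0,1]])

```text
t: 56.7
eef_pos: [561.7, -376.4, 74.0]
tcp_rot: [3.133, 0.003, 0.245]
ft_force: [-10.1, -2.1, 22.3]
opening: 0.251
grip_force: 30.0
```

Emit:
carry_out(motion=[[1,0,0.4,0,1],[0,0,0,0,1]])

```text
t: 56.9
eef_pos: [561.7, -376.3, 74.0]
tcp_rot: [3.133, 0.005, 0.245]
ft_force: [-17.7, -2.5, 27.5]
opening: 0.249
grip_force: 30.0
```

Emit:
carry_out(motion=[[0,0,-1,0,0.4],[0,0,0,0,0.4],[0,0,0,0,0.4],[0,0,0,0,0.4],[0,0,0,0,0.4],[0,0,-20,0,0.4],[0,0,-40,0,0.4],[0,0,-45,0,0.4],[0,0,-45,0,0.4],[-20,-20,-20,0,0.4],[0,0,0,0,0.4],[0,0,0,0,0.4]])

```text
t: 58.1
eef_pos: [539.6, -358.7, 242.4]
tcp_rot: [3.134, 0.001, 0.245]
ft_force: [0.2, -1.0, -0.5]
opening: 0.6
grip_force: 0.0
```

```bash
python3 - <<'E'
from h import *
st(); c=cam("wrist"); np.savez("pics/w12.npz",**c); cv2.imwrite("pics/w12.png",c["color"][:,:,::-1])
o=np.array([525.3,-346.7]);th=np.radians(13.9); up=-np.array([np.cos(th),np.sin(th)]); lat=np.array([np.sin(th),-np.cos(th)])
def bed(x,y,z): return np.array([*(o+(x*np.cos(.349)-z*np.sin(.349))*up+y*lat),66+x*np.sin(.349)+z*np.cos(.349)])
def onbed(p,h):
    oo,d=ray(c,p); B0=bed(0,0,h); X=np.array([*up*np.cos(.349),np.sin(.349)]); Y=np.array([*lat,0]); N=np.cross(X,Y)
    q=oo+d*((B0-oo)@N)/(d@N)-B0; return np.round([q@X,q@Y],1)
g=cv2.cvtColor(c["color"],cv2.COLOR_RGB2GRAY)
n,l,s,ce=cv2.connectedComponentsWithStats((g<95).astype(np.uint8))
for i in range(1,n):
    if 60<s[i,4]<900 and s[i,1]<275 and s[i,2]<45: print("dark",ce[i].round(),s[i],"bed",onbed(ce[i],24))
for y in (-35,35): print("expected seam px",proj(c,bed(-25,y,24)),"low end",proj(c,bed(-95,y,24)))
w=cam("scene"); cv2.imwrite("pics/scene9.png",w["color"][:,:,::-1])
for n_,P in (("post-out",[532.2,127.1,116]),):
    q=proj(w,P).astype(int); gg=cv2.cvtColor(w["color"],cv2.COLOR_RGB2GRAY); print(n_,q,gg[q[1]-6:q[1]+20:4,q[0]-24:q[0]+25:4])
E
```

```text
pos [ 539.6 -358.7  242.4] yaw 14.0 F [ 0.2 -1.  -0.5] open mm 57.0 grip 0.0 t 58.1 j6 0.64
dark [232. 178.] [214 127  28  95 342] bed [-26.5 -29.1]
dark [296. 180.] [286 176  21  12 162] bed [-24.8  35.6]
dark [116. 258.] [101 252  27  20 210] bed [  53.5 -142.5]
expected seam px [225.75851476 179.86222459] low end [226.50212596 112.00002223]
expected seam px [295.21679997 179.96742738] low end [294.97605487 112.2257635 ]
post-out [336 204] [[ 79  76  78  78  75  81  92 114 121 127 134 213 223]
 [ 77  76  76  75  80  25  16 128 104  63  88  75  50]
 [ 77  74  76  76 119  16  15  54  89  27  25  28  26]
 [ 79  81  79  72  73   7   6  44 135  49  78 136 190]
 [ 73  75  81  73  57  12  13  30 186 229 228 227 227]
 [ 79  78  85  77  63   2   7 105 220 228 227 227 180]
 [148 135  88  83 218  20  11  73 212 226 227 224  32]]
```

Both seams sit at bed x of about -25 mm, so both bars are against the lip. The carriage post is at its fully-out place.

```bash
python3 -c "
from cell import env; print(env.job_done())"
```

```text
the job is handed in; nothing more can be done
None
```

I handed the job in at about 58 s of the 210 s, but the hand-in returned no verdict. Only two bars were found on the bench: both rode home on the rails, the remote's button was pressed to its stop, and both now lie against the rack's bottom lip with the carriage fully out.

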